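# Clamp the amber cell in the polarimeter and zero its dial

### The job

Get the polarimeter ready with the amber sample cell: take it out of its grey cradle, lower it gently (never drop it) into the two saddles of the instrument, push the tailstock up so that it holds the cell snugly between its nose and the head, and flip the red cam lever fully over to lock the tailstock there. Turn the black knob on top of the head so that its white pointer reads zero (on the red mark). Leave the green cell and everything else on the bench where it is.

Things in the scene. Friction and masses are not known exactly. Their poses are not given: they have to be found in the camera images.
- bed: The polarimeter, fixed on the table: grey base plate 100 mm (x) by 460 mm (y from -245 to +215 mm), 20 mm thick, with a steel rail (24 mm wide, top at z 55 mm) from y -245 to -50. Origin: on the table, on its centre line; +y runs along it from the tailstock end to the head, z up. Beige head: y 120 to 210 mm, x +-50 mm, top at z 130 mm.
- head_face (a point): Centre of the head's black round end face (32 mm wide), which the cell's end must touch; it looks towards the tailstock (bed -y). It is at bed y = 115 mm, z = 67 mm. Axes as the bed's.
- gap (a point): Middle of the 48 mm gap between the two aluminium saddles, at their floor (z 50 mm); axes as the bed's. The saddles reach from 24 to 68 mm on its +y side and 24 to 72 mm on its -y side: inner width 38 mm (x), side walls as high as the cell (34 mm), flared lips above to z 95 mm, 60 mm wide outside. Only in this gap, open down to z 20 mm, can fingers hold a seated cell.
- seat (a point): Where the origin (centre of the underside) of the seated cell belongs: on the saddle floor (50 mm over the table), at y = 40 mm of the bed; axes as the bed's. A seated cell lies along y; the tailstock pushes it along the saddles up to the head.
- cell_amber: The sample cell to load, loose, 0.17 to 0.35 kg: amber square bar 150 mm long (its x), 34 mm wide and high, silver ends, with a black collar at the middle, 26 mm long, 44 mm wide, same height, white dot on top. Origin: centre of the underside. Both ends are alike. The collar fits only in the gap between the saddles, so the cell may lie up to 9 mm short of the head until it is pushed home.
- cell_green: The same kind of cell in green, in the other cradle. Leave it alone.
- cradle_1: The amber cell's grey cradle, fixed, left or right on the table. Origin: on the table under the middle of its cell; x along the cell. Floor 6 mm, walls to z 42 mm (2 mm above the cell) from x -84 to 28 mm, up to 60 mm wide. Only the cell's last 47 mm (x 28 to 75 mm) stick out and can be gripped, so it must be put down on the bench and taken again by its collar. Lift it straight up (2.5 mm play).
- cradle_2: The equal cradle that holds the green cell, on the other side.
- tailstock (a joint): Slide of the tailstock along the bed's y, m: 0 = fully back, grows towards the head; 0.100 = its black nose (24 mm thick, 67 mm high, tip at bed y = value - 0.135 m) touches a cell that lies against the head; travel ends at 0.12. Friction 2.5 N when free. Body 70 mm long and wide, 84 mm high (101 mm beside the lever).
- tab (a point): Top edge of the blue push tab on the tailstock's -x side (robot side): an upright plate 12 mm thick (along bed y), reaching in bed x from 40 mm inward to 19 mm outward of this point, 40 mm high, top 85 mm over the table. It can be gripped from above or pushed. Axes as the bed's.
- lever (a joint): Cam lever of the tailstock, rad: 0 = free, leaning back (towards bed -y) 0.15 rad from upright; 1.45 = locked, folded over towards the head (+y) to 1.30 rad past upright, against its stop. The cam begins to press a brake shoe on the rail at about 0.6, goes over centre at 1.3 and then stays locked; about 2 N at the ball turn it. Locked, the tailstock no longer slides.
- lever_hinge (a point): Point on the lever's hinge axis (the bed's x direction), 86 mm over the table, on the tailstock. Axes as the bed's.
- lever_ball (a point): Centre of the red ball (22 mm) at the lever's end, 85 mm from the hinge; the lever's rod is 12 mm thick.
- dial (a joint): Black knob on top of the head, rad, vertical axis, counter-clockwise from above positive, range -1.6 to 1.6, stiff enough to stay (0.04 N m). At 0 its white pointer lies on the red zero mark on the robot's side (bed -x).
- dial_grip (a point): On the knob's axis at gripping height, 157 mm over the table: the knob is an upright bar 46 mm long (along the pointer, this point's x; the pointer is its -x half), 14 mm thick and 26 mm high (8 mm above this point, 18 mm below) on a 44 mm disc, on the head 130 mm high.
- wash_bottle: White bottle with red cap, 68 mm wide, 170 mm high. Origin: centre of its foot. Bystander.
- beaker: Glass beaker, 76 mm wide, 90 mm high. Origin: centre of its foot. Bystander.
- screwdriver: Screwdriver lying along its x, 160 mm long, about 30 mm thick. Origin: near the middle, underneath. Bystander.
- jar: Small brown jar with black lid, 52 mm wide, 55 mm high. Origin: centre of its foot. Bystander.
- brush: Brush, 150 mm long, lying along its x, under 35 mm wide. Origin: near the middle, underneath. Bystander.

How it is judged:
By the outcome, as a careful person would: the job done as asked, in the order asked, and still so for the second after the job is handed in, with the robot touching nothing.
It also fails if it takes over 72 s, if anything falls off the work surface, if the arm or the gripper's body presses on something with over 40 N, if the wrist force passes 120 N, or if a joint passes its speed limit or range.

### The arm

A 6-joint arm with a two-finger parallel gripper is mounted at the origin on the work surface. World frame = base frame: x ahead of the robot, y to its left, z up, the work surface at z = 0. Lengths are in m, angles in degrees, forces in N, time in s.
With the tool pointing down it reaches from about 0.3 to 0.75 m from the base axis. Payload 8.5 kg.
Tool frame: the origin (TCP) lies midway between the tips of the shut fingers; the grasp point (between the pads) lies 19 mm behind it; z points along the fingers, y is the line along which they close (so a half turn about z gives the same grasp; the last joint's range is limited). The gripper opens to 85 mm and grips with 20 to 120 N. Pads are 22 mm wide; open, the fingers measure 114 mm over their backs; the gripper's body (76 mm by 85 mm) begins 54 mm behind the grasp point. The pads swing forward as they close: fully open they stand 13 mm farther back than shut.
Start: joints at [50.861, 21.807, 74.336, -0, 83.858, -12.336], TCP at [0.248, 0.491, 0.205] pointing down, gripper open.
Joint ranges: [-178.18, 178.18], [-50.72, 133.34], [12.68, 142.11], [-81.47, 261.47], [9.98, 163.14], [-165.26, 165.26]. Speed limits (degrees/s): [136.94, 136.94, 180, 180, 180, 180].

### API

Orientations are given as a 3x3 rotation matrix whose columns are the frame's x, y, z axes.
In Python, from rig import env gives the robot as it stands. The module is installed in compiled form; this text tells all that it offers.
- The arm moves only by the tool jog_arm, never from a script. Its argument "targets" is a list of rows, each a list of 6 numbers: the shift along the tool's x, y, z in cm, then the turn, a rotation vector about the tool's x, y, z in degrees. A call has 1 to 8 rows; each row is the pose to reach, as a shift and turn from the pose commanded when the call began, along the tool's axes at that moment; what a row does not reach only later rows make up. A row lasts 1/12 s, in which the tool goes at most 41.7 mm and 7.16 degrees, less where a joint would pass 70% of its speed; a pose out of reach is approached as far as the arm can. A call with a gripper value outside its range is refused whole. "hand" is the opening, from 0 (shut) to 1 (fully open), set as the call begins (left out, the last holds). The fingers move at their own pace and stop on an object; "newtons" is the grip in N (left out, the last holds). Time passes only in rows, so rows that repeat a pose let the fingers close. It gives the time, the measured TCP pose, the force, the opening and the grip force at its end, in the units of the state.
- env.observe(): the state, without advancing time (a new reading comes with each control period).
- env.get_image(name): name is "side" or "top" or "wrist"; returns a dict with "frame" (400x640x3 uint8, red, green, blue), "depth" (400x640 float32, m along the optical axis (not along the pixel's ray), 0 where there is no reading), "fovy" (degrees; the focal length in pixels is half the picture's height over the tangent of half this angle, whatever the lens; pixels are square), "cx", "cy" (the principal point, pixels), "k1" (the pictures are not rectified: a ray, as slopes to the right and down, at radius r is drawn at 1 + k1 r^2 times it, then the intrinsics apply), "cam_to_world" (4x4, takes a point from camera to world coordinates). Camera axes: x right, y down, z forward; pixel columns grow to the right and rows downward; lengths in m; the calibration is good to about 2 mm. A picture is of the moment at which its call begins.
- env.close_job(): hands the job in; it is judged then, once.
Trained networks look in the newest picture that a camera, given by its name, has taken for a name from the list of things; names that differ only in an ending like _2 or _b are one class to them, and where a whole thing is asked for, a point or a joint stands for the part that bears it (a point fixed in the world has none). Each returns a list of dicts, best first, with "score" (0 to 1); they miss things now and then, are a little off and sometimes report something else, mostly with a low value. They report only what shows in the picture. A call takes as long as a camera call.
- env.regions_of(camera, target): "pixels" (400x640 bool, what is visible of it) and "point" ([row, column] in pixels, amid what is visible of it).
The state is a dict: "time_s": time; "q": joint angles; "qvel": joint speeds; "joint_efforts": joint torques, N m; "position": TCP position; "tool_rot": TCP orientation; "ft_force": force on the tool from outside, world axes, zero at the start; "wrist_torque": the same for the moment, N m; "grip_width": finger opening in m; "gripper_force": force on a finger pad.
Only numpy, scipy, OpenCV 4.12 (cv2) and the standard library are available. Lean on these libraries where they do the work, as an engineer would, in place of code of your own. Each camera call takes 0.05 s, during which the arm holds its last target. There are 200 camera calls.

## Working session

There is one attempt and no reset: what is moved stays moved. The work goes in short steps, Python scripts to look and compute and a tool call to move; the robot and the scene stay as the last step left them, time stands still between calls to the robot, and variables do not carry over. Pictures are saved under pics/ and viewed, at most 10 in all, crops included, and the job is handed in when it is done.

Besides the shell and the picture viewer there is one more tool, called after "Call:" by a JSON object that holds its "op" and its "data", one argument or row to a line. jog_arm: Moves the arm, as the interface text tells. Its arguments: {"type":"object","properties":{"targets":{"type":"array","items":{"type":"array","items":{"type":"number"}}},"hand":{"type":"number"},"newtons":{"type":"number"}},"required":["targets"]}

```bash
mkdir -p pics; ls; cat > h.py <<'E'
import numpy as np, cv2
from rig import env
def cloud(im):
    h,w=im["depth"].shape
    f=h/2/np.tan(np.radians(im["fovy"]/2))
    K=np.array([[f,0,im["cx"]],[0,f,im["cy"]],[0,0,1.]])
    v,u=np.mgrid[:h,:w]
    p=cv2.undistortPoints(np.stack([u,v],-1).reshape(-1,1,2).astype(np.float64),K,np.array([im["k1"],0,0,0,0.])).reshape(h,w,2)
    d=im["depth"].astype(float)
    P=np.dstack([p[...,0]*d,p[...,1]*d,d])
    T=np.array(im["cam_to_world"])
    W=P@T[:3,:3].T+T[:3,3]
    W[d==0]=np.nan
    return W
def save(name,fr): cv2.imwrite("pics/"+name,cv2.cvtColor(fr,cv2.COLOR_RGB2BGR))
E
python3 - <<'E'
from h import *
for c in ("top","side"):
    im=env.get_image(c); W=cloud(im); np.savez(c+".npz",W=W,f=im["frame"]); save(c+"1.png",im["frame"])
    print(c,np.round(im["cam_to_world"],3).tolist())
    for n in ["bed","cell_amber","cell_green","tailstock","tab","lever","lever_ball","dial","cradle_1","wash_bottle","beaker","screwdriver","jar","brush"]:
        for r in env.regions_of(c,n)[:2]:
            p=W[r["pixels"]]; print(n,round(r["score"],2),np.round(r["point"]),r["pixels"].sum(),np.round(np.nanmedian(p,0),3),np.round(np.nanpercentile(p,2,axis=0),3),np.round(np.nanpercentile(p,98,axis=0),3))
s=env.observe(); print(s["position"],s["tool_rot"],s["time_s"])
E
```

```text
pics
top [[-0.011, -0.978, 0.21, 0.211], [-1.0, 0.011, -0.003, 0.007], [0.001, -0.21, -0.978, 1.6], [0.0, 0.0, 0.0, 1.0]]
bed 0.95 [182. 323.] 3834 [ 0.63  -0.006  0.053] [ 0.582 -0.245  0.005] [0.694 0.212 0.159]
bed 0.64 [227. 344.] 152 [ 0.467 -0.071  0.053] [ 0.447 -0.092  0.019] [ 0.49  -0.05   0.061]
cell_amber 0.69 [230. 403.] 432 [ 0.449 -0.284  0.039] [ 0.428 -0.357  0.027] [ 0.472 -0.216  0.046]
cell_green 0.6 [236. 246.] 461 [0.438 0.262 0.039] [0.417 0.19  0.018] [0.46  0.334 0.046]
tailstock 0.84 [182. 371.] 603 [ 0.621 -0.179  0.082] [ 0.546 -0.215  0.019] [ 0.664 -0.127  0.178]
tab 0.73 [180. 373.] 520 [ 0.621 -0.179  0.083] [ 0.551 -0.215  0.036] [ 0.663 -0.13   0.179]
lever 0.46 [179. 379.] 120 [ 0.627 -0.202  0.104] [ 0.619 -0.229  0.049] [ 0.657 -0.183  0.183]
lever_ball 0.59 [176. 380.] 131 [ 0.626 -0.201  0.102] [ 0.6   -0.219  0.082] [ 0.65  -0.182  0.183]
dial 0.53 [171. 278.] 109 [0.652 0.151 0.146] [0.635 0.134 0.13 ] [0.67  0.169 0.168]
dial 0.52 [178. 325.] 3913 [ 0.629 -0.006  0.052] [ 0.582 -0.247  0.001] [0.695 0.208 0.159]
cradle_1 0.66 [245. 259.] 274 
[... 2540 characters left out ...]
444 -0.098 -0.002] [ 0.489 -0.03   0.056]
screwdriver 0.95 [284. 314.] 395 [ 0.376 -0.146  0.019] [ 0.368 -0.184  0.   ] [ 0.393 -0.05   0.026]
jar 0.9 [254. 317.] 434 [ 0.459 -0.083  0.04 ] [ 0.444 -0.098  0.004] [ 0.485 -0.053  0.056]
jar 0.38 [167. 304.] 131 [0.644 0.141 0.144] [0.63  0.129 0.133] [0.672 0.168 0.165]
brush 0.67 [245. 248.] 480 [0.375 0.094 0.016] [ 0.36   0.016 -0.001] [0.401 0.159 0.021]
brush 0.31 [221. 395.] 304 [ 0.626 -0.212  0.105] [ 0.599 -0.224  0.004] [ 0.841 -0.091  0.18 ]
[0.24799382 0.49091753 0.20452961] [[-8.92589757e-01  4.50869743e-01  4.99526848e-06]
 [ 4.50869743e-01  8.92589757e-01  1.74842094e-05]
 [ 3.42437552e-06  1.78584416e-05 -1.00000000e+00]] 1.5
```

```bash
python3 - <<'E'
from h import *
for c,(a,b,x,y) in {"top":(140,270,180,480),"side":(140,350,200,520)}.items():
    f=np.load(c+".npz")["f"][a:b,x:y]; s=800/(y-x); save(c+"crop.png",cv2.resize(f,None,fx=s,fy=s,interpolation=cv2.INTER_CUBIC))
E
```

```text
(no output)
```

View pics/topcrop.png

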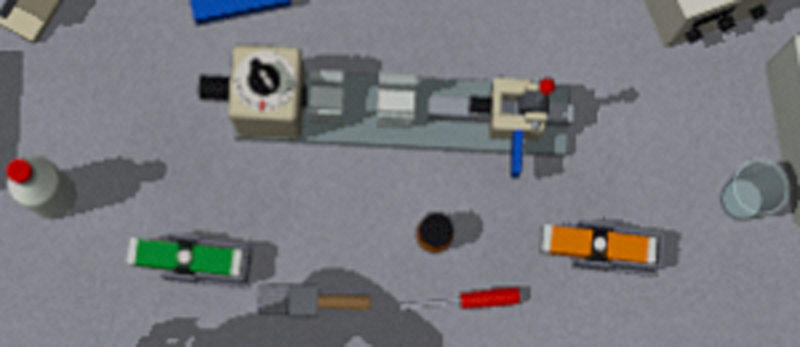

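View pics/sidecrop.png

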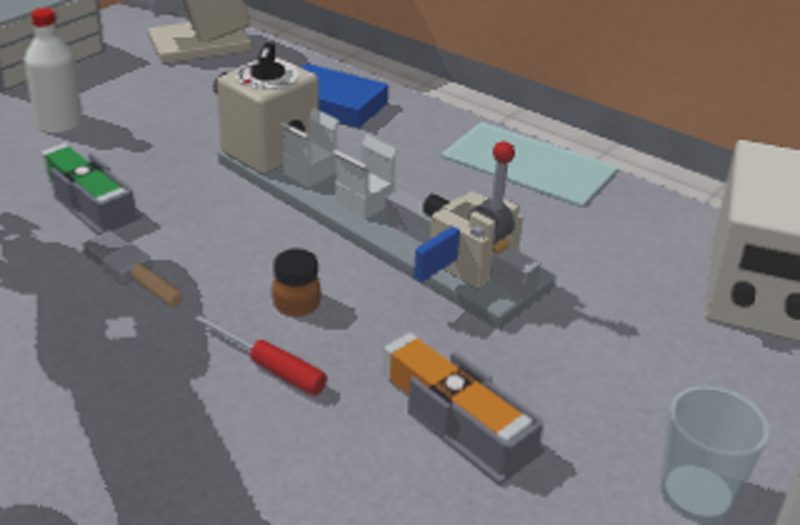

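```bash
cat >> h.py <<'E'
def rect(P):
    P=P[~np.isnan(P[:,0])]
    (c,s,a)=cv2.minAreaRect((P[:,:2]*1000).astype(np.float32)); return np.round(c,1),np.round(s,1),round(a,2),len(P)
def go(pos,yaw_y,n=8,s=None):
    """rows for target TCP pos, tool y axis at world angle yaw_y deg, tool down"""
    from scipy.spatial.transform import Rotation as R
    s=s or env.observe(); R0=np.array(s["tool_rot"]); 
    y=np.radians(yaw_y); Y=np.array([np.cos(y),np.sin(y),0]); Z=np.array([0,0,-1.]); X=np.cross(Y,Z)
    R1=np.column_stack([X,Y,Z])
    d=R0.T@(np.array(pos)-s["position"])*100; r=R.from_matrix(R0.T@R1).as_rotvec(degrees=True)
    print("row",np.round(d,2).tolist()+np.round(r,2).tolist())
E
python3 - <<'E'
from h import *
for c in ("top","side"):
    z=np.load(c+".npz"); W=z["W"]; f=z["f"].astype(int)
    x,y,h=W[...,0],W[...,1],W[...,2]
    roi=(abs(x-.63)<.12)&(abs(y)<.3)
    print(c,"headtop",rect(W[roi&(y>.08)&(abs(h-.13)<.004)]))
    print("base",rect(W[roi&(abs(h-.02)<.005)]), "rail",rect(W[roi&(y<-.04)&(abs(h-.055)<.004)]))
    P=W[roi&(abs(h-.02)<.004)]; 
    # near edge of base (low x) per y bin
    bins=np.arange(-.23,.2,.03); e=[(b+.015,np.nanpercentile(P[(P[:,1]>=b)&(P[:,1]<b+.03)][:,0],3)) for b in bins if ((P[:,1]>=b)&(P[:,1]<b+.03)).sum()>15]
    print("edge",np.round(np.polyfit(*zip(*e),1),4),np.round(np.array(e),3).tolist())
    am=(f[...,0]>150)&(f[...,2]<90)&(f[...,1]>80)&(y<-.15)&(x<.5)&(abs(h-.04)<.006)
    print("amber",rect(W[am]))
    r=env.regions_of(c,"cell_amber")[0]["pixels"]; print(rect(W[r&(abs(h-.04)<.004)]))
    ball=(f[...,0]>150)&(f[...,1]<70)&(f[...,2]<80)&roi&(y<-.1); print("ball",np.round(np.nanmean(W[ball],0),4),ball.sum())
    blue=(f[...,2]>110)&(f[...,0]<70)&roi&(y<-.05); print("blue",np.round(np.nanmin(W[blue],0),4),np.round(np.nanmax(W[blue],0),4),"top",rect(W[blue&(h>.078)]))
    k=(h>.15)&roi&(y>.08); print("knob",rect(W[k]),np.round(np.nanmean(W[k],0),4))
    red=(f[...,0]>130)&(f[...,1]<90)&(f[...,2]<90)&roi&(y>.08)&(h>.12); print("zero mark",np.round(np.nanmean(W[red],0),4),red.sum())
E
```

```text
top headtop (array([651.5, 150.6]), array([88.8, 95.7]), 86.72, 403)
base (array([642. , -28.3]), array([457.7, 102.1]), 86.41, 1098) rail (array([ 598.3, -143.9]), array([218.9, 109.1]), 81.73, 180)
edge [0.061  0.5956] [[-0.215, 0.582], [-0.155, 0.587], [-0.125, 0.587], [-0.095, 0.589], [-0.065, 0.592], [-0.035, 0.592], [-0.005, 0.596], [0.025, 0.6], [0.055, 0.6], [0.085, 0.6], [0.115, 0.601]]
amber (array([ 450.4, -288.7]), array([129.2,  33.8]), 83.15, 257)
(array([ 450. , -286.3]), array([147.3,  43.8]), 88.85, 293)
ball [ 0.6279 -0.2057  0.1803] 13
blue [ 0.5394 -0.1846  0.0759] [ 0.5931 -0.1723  0.0911] top (array([ 566.3, -178.2]), array([11.6, 53.9]), 88.29, 50)
knob (array([651.8, 150.7]), array([45.5, 13.8]), 36.23, 58) [0.6507 0.15   0.1626]
zero mark [0.62   0.1517 0.1308] 3
side headtop (array([650. , 145.9]), array([87.2, 96.8]), 81.99, 287)
base (array([636.7, -31.8]), array([460.1,  98.9]), 87.12, 1139) rail (array([ 629.9, -145.2]), array([211.7, 126.9]), 60.07, 302)
edge [0.0604 0.593 ] [[-0.215, 0.58], [-0.185, 0.581], [-0.125, 0.585], [-0.095, 0.588], [-0.065, 0.588], [-0.035, 0.591], [-0.005, 0.594], [0.025, 0.596], [0.055, 0.596], [0.085, 0.598], [0.115, 0.598]]
amber (array([ 448.9, -289.6]), array([131.3,  39.5]), 82.89, 502)
(array([ 448. , -292.3]), array([157.1,  50.3]), 87.51, 806)
ball [ 0.6257 -0.2086  0.1786] 18
blue [ 0.5351 -0.1872  0.0487] [ 0.5943 -0.1736  0.0853] top (array([ 566.4, -180. ]), array([12.5, 56.2]), 88.04, 61)
knob (array([651., 148.]), array([43.6, 13.3]), 34.35, 55) [0.6474 0.1442 0.16  ]
zero mark [0.6211 0.1521 0.1316] 2
```

```bash
python3 - <<'E'
from h import *
go([.45,-.245,.20],-4)
E
```

```text
row [-51.21, -56.57, 0.45, 0.0, -0.0, 67.2]
```

Call:
{"op": "jog_arm", "data": {
  "targets": [
    [-51.2,-56.6,0.4,0,0,67],
    [-51.2,-56.6,0.4,0,0,67],
    [-51.2,-56.6,0.4,0,0,67],
    [-51.2,-56.6,0.4,0,0,67],
    [-51.2,-56.6,0.4,0,0,67],
    [-51.2,-56.6,0.4,0,0,67],
    [-51.2,-56.6,0.4,0,0,67],
    [-51.2,-56.6,0.4,0,0,67]
  ],
  "hand": 1
}}

```text
time_s: 2.27
position: [0.3361, 0.1677, 0.203]
tool_rot: [[-0.097, 0.995, 0.001], [0.995, 0.097, 0.0], [0.0, 0.001, -1.0]]
ft_force: [1.7, 0.5, 0.7]
grip_width: 0.0857
gripper_force: 0.0
```

```bash
python3 - <<'E'
from h import *
go([.45,-.245,.20],-4)
E
```

```text
row [-42.18, 7.33, 0.31, 0.05, -0.01, 9.58]
```

Call:
{"op": "jog_arm", "data": {
  "targets": [
    [-42.2,7.3,0.3,0,0,9.6],
    [-42.2,7.3,0.3,0,0,9.6],
    [-42.2,7.3,0.3,0,0,9.6],
    [-42.2,7.3,0.3,0,0,9.6],
    [-42.2,7.3,0.3,0,0,9.6],
    [-42.2,7.3,0.3,0,0,9.6],
    [-42.2,7.3,0.3,0,0,9.6],
    [-42.2,7.3,0.3,0,0,9.6]
  ]
}}

```text
time_s: 2.93
position: [0.4264, -0.1537, 0.2006]
tool_rot: [[0.065, 0.998, 0.0], [0.998, -0.065, -0.0], [-0.0, 0.001, -1.0]]
ft_force: [1.3, 0.2, 0.9]
grip_width: 0.0854
gripper_force: 0.0
```

Call:
{"op": "jog_arm", "data": {
  "targets": [
    [-4,0,0,0,0,0],
    [-8,1,0,0,0,0],
    [-8,1,0,0,0,0]
  ]
}}

```text
time_s: 3.18
position: [0.4318, -0.2381, 0.1999]
tool_rot: [[0.069, 0.998, 0.0], [0.998, -0.069, -0.002], [-0.002, 0.001, -1.0]]
ft_force: [-1.6, 0.8, -1.5]
grip_width: 0.0858
gripper_force: 0.0
```

```bash
python3 - <<'E'
from h import *
im=env.get_image("wrist"); W=cloud(im); np.savez("w1.npz",W=W,f=im["frame"]); save("w1.png",im["frame"])
print(np.round(im["cam_to_world"],3).tolist(),im["fovy"])
f=im["frame"].astype(int); h=W[...,2]
for r in env.regions_of("wrist","cell_amber")[:2]: print(r["score"],r["point"],rect(W[r["pixels"]&(abs(h-.04)<.005)]),np.nanmedian(h[r["pixels"]]))
am=(f[...,0]>150)&(f[...,2]<90)&(f[...,1]>80)&(abs(h-.04)<.006); print(rect(W[am]))
print(env.observe()["position"]); go([.45,-.245,.20],-4)
E
```

```text
[[0.998, -0.067, -0.021, 0.436], [-0.07, -0.953, -0.294, -0.163], [-0.0, 0.295, -0.955, 0.368], [0.0, 0.0, 0.0, 1.0]] 66.53037538476924
0.72 [215.5, 336.5] (array([ 448.9, -290.1]), array([151. ,  44.1]), 83.16, 3839) 0.038880254639994755
(array([ 448.2, -290.4]), array([131. ,  33.6]), 82.17, 2712)
[ 0.43104212 -0.23302845  0.19998808]
row [-1.07, 1.97, -0.0, -0.03, -0.04, 0.17]
```

View pics/w1.png

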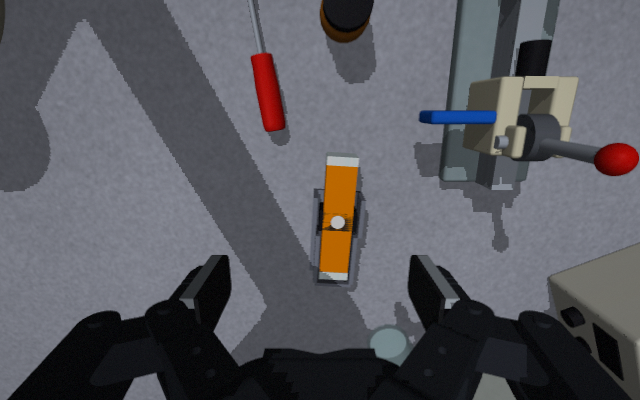

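```bash
python3 - <<'E'
from h import *
go([.4555,-.2395,.06],-7.2)
E
```

```text
row [-0.49, 2.49, 14.0, -0.04, -0.03, 3.37]
```

Call:
{"op": "jog_arm", "data": {
  "targets": [
    [-0.5,2.5,2,0,0,3.4],
    [-0.5,2.5,6,0,0,3.4],
    [-0.5,2.5,10,0,0,3.4],
    [-0.5,2.5,12.5,0,0,3.4],
    [-0.5,2.5,14,0,0,3.4],
    [-0.5,2.5,14,0,0,3.4],
    [-0.5,2.5,14,0,0,3.4]
  ]
}}

```text
time_s: 3.87
position: [0.4559, -0.2376, 0.0608]
tool_rot: [[0.122, 0.992, -0.001], [0.992, -0.122, 0.001], [0.0, -0.001, -1.0]]
ft_force: [0.0, -0.3, 0.8]
grip_width: 0.0852
gripper_force: 0.0
```

```bash
python3 - <<'E'
from h import *
im=env.get_image("wrist"); W=cloud(im); f=im["frame"].astype(int); h=W[...,2]
am=(f[...,0]>150)&(f[...,2]<90)&(f[...,1]>80)&(abs(h-.04)<.008); print(rect(W[am]))
s=env.observe();print(s["position"],s["ft_force"]); go([.4555,-.2395,.005],-7.2)
E
```

```text
(array([ 449.3, -282.7]), array([115.8,  33.8]), 82.29, 4237)
[ 0.45638877 -0.23812859  0.06159469] [0.65539146 0.74683734 0.18050719]
row [-0.14, -0.08, 5.66, 0.07, 0.04, 0.16]
```

Call:
{"op": "jog_arm", "data": {
  "targets": [
    [-0.1,-0.1,2.5,0,0,0.4],
    [-0.1,-0.1,4.5,0,0,0.4],
    [-0.1,-0.1,5.6,0,0,0.4],
    [-0.1,-0.1,5.6,0,0,0.4]
  ]
}}

```text
time_s: 4.25
position: [0.4546, -0.2389, 0.0041]
tool_rot: [[0.13, 0.991, -0.001], [0.991, -0.13, 0.001], [0.001, -0.001, -1.0]]
ft_force: [-0.7, 0.5, -0.2]
grip_width: 0.085
gripper_force: 0.0
```

Call:
{"op": "jog_arm", "data": {
  "targets": [
    [0,0,0,0,0,0],
    [0,0,0,0,0,0],
    [0,0,0,0,0,0],
    [0,0,0,0,0,0],
    [0,0,0,0,0,0],
    [0,0,0,0,0,0]
  ],
  "hand": 0,
  "newtons": 80
}}

```text
time_s: 4.75
position: [0.4552, -0.2396, 0.0056]
tool_rot: [[0.13, 0.991, 0.002], [0.991, -0.13, -0.001], [-0.001, 0.002, -1.0]]
ft_force: [-0.1, 2.1, 8.0]
grip_width: 0.0315
gripper_force: 78.5
```

Call:
{"op": "jog_arm", "data": {
  "targets": [
    [0,0,-0.7,0,0,0],
    [0,0,-2,0,0,0],
    [0,0,-4,0,0,0],
    [0,0,-7,0,0,0],
    [0,0,-10,0,0,0],
    [0,0,-11.5,0,0,0],
    [0,0,-11.5,0,0,0]
  ]
}}

```text
time_s: 5.33
position: [0.4558, -0.2402, 0.1229]
tool_rot: [[0.13, 0.991, 0.005], [0.991, -0.13, -0.004], [-0.003, 0.005, -1.0]]
ft_force: [0.6, -0.9, -3.1]
grip_width: 0.0312
gripper_force: 79.9
```

```bash
python3 - <<'E'
from h import *
im=env.get_image("wrist"); W=cloud(im); f=im["frame"].astype(int); save("w2.png",im["frame"])
am=(f[...,0]>150)&(f[...,2]<90)&(f[...,1]>80)&(abs(W[...,2]-.15)<.05); P=W[am]; print(rect(P))
A=np.c_[P[:,:2],np.ones(len(P))]; print("plane",np.linalg.lstsq(A,P[:,2],rcond=None)[0],np.nanpercentile(P[:,2],[2,50,98]))
s=env.observe();print(s["position"],s["ft_force"],s["grip_width"]); go([.495,.14,.12],-3.5)
E
```

```text
(array([ 452.9, -254. ]), array([57.5, 34.2]), 82.61, 4049)
plane [0.00548189 0.01299001 0.15639861] [0.15450716 0.15570181 0.15689832]
[ 0.45500157 -0.2395395   0.1205669 ] [-0.63821724 -0.31679978 -3.19433415] 0.03138047389999458
row [38.15, -0.99, 0.0, 0.12, 0.08, -4.0]
```

View pics/w2.png

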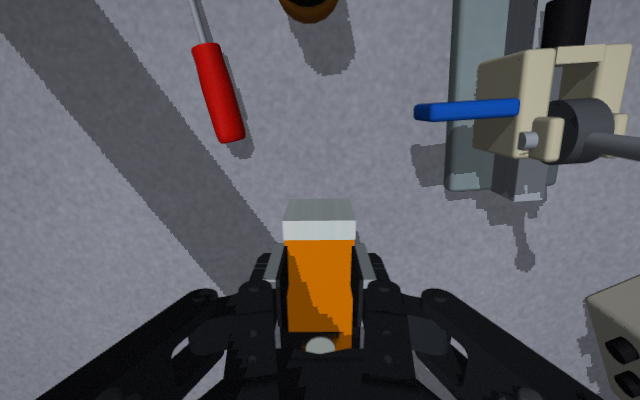

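Call:
{"op": "jog_arm", "data": {
  "targets": [
    [2,0,0,0,0,-1],
    [6,-0.2,0,0,0,-2],
    [10,-0.4,0,0,0,-3],
    [14,-0.6,0,0,0,-4],
    [18,-0.8,0,0,0,-4],
    [22,-1,0,0,0,-4],
    [26,-1,0,0,0,-4],
    [30,-1,0,0,0,-4]
  ]
}}

```text
time_s: 6.05
position: [0.4827, 0.0614, 0.1178]
tool_rot: [[0.061, 0.998, -0.003], [0.998, -0.061, 0.0], [0.0, -0.003, -1.0]]
ft_force: [1.5, -0.6, -3.3]
grip_width: 0.0314
gripper_force: 79.8
```

Call:
{"op": "jog_arm", "data": {
  "targets": [
    [4,0,0,0,0,0],
    [7,0,1,0,0,0],
    [8,0,4,0,0,0],
    [8,0,7,0,0,0],
    [8,0,9,0,0,0],
    [8,0,10,0,0,0],
    [8,0,10.5,0,0,0],
    [8,0,10.5,0,0,0]
  ]
}}

```text
time_s: 6.72
position: [0.4875, 0.1391, 0.0125]
tool_rot: [[0.061, 0.998, -0.004], [0.998, -0.061, -0.0], [-0.0, -0.004, -1.0]]
ft_force: [-0.1, 0.6, -3.6]
grip_width: 0.0312
gripper_force: 79.9
```

```bash
python3 - <<'E'
from h import *
s=env.observe();print(s["position"],s["ft_force"],s["grip_width"]); go([.495,.14,-.001],-3.5)
E
```

```text
[0.48753477 0.13909235 0.0125347 ] [-0.05396252  0.63876194 -3.57857245] 0.031248333351780372
row [0.14, 0.75, 1.35, -0.24, 0.02, -0.01]
```

Call:
{"op": "jog_arm", "data": {
  "targets": [
    [0,0,0.6,0,0,0],
    [0,0,0.9,0,0,0],
    [0,0,1.0,0,0,0],
    [0,0,1.1,0,0,0],
    [0,0,1.2,0,0,0],
    [0,0,1.25,0,0,0],
    [0,0,1.25,0,0,0]
  ]
}}

```text
time_s: 7.3
position: [0.4889, 0.1392, 0.0021]
tool_rot: [[0.061, 0.998, 0.0], [0.998, -0.061, -0.0], [0.0, 0.0, -1.0]]
ft_force: [-1.1, 0.8, -3.2]
grip_width: 0.0311
gripper_force: 79.9
```

Call:
{"op": "jog_arm", "data": {
  "targets": [
    [0,0,0.1,0,0,0],
    [0,0,0.2,0,0,0],
    [0,0,0.25,0,0,0],
    [0,0,0.25,0,0,0]
  ]
}}

```text
time_s: 7.63
position: [0.489, 0.1392, -0.0001]
tool_rot: [[0.061, 0.998, 0.001], [0.998, -0.061, -0.0], [0.0, 0.001, -1.0]]
ft_force: [-1.3, 0.5, 3.6]
grip_width: 0.0315
gripper_force: 80.7
```

Call:
{"op": "jog_arm", "data": {
  "targets": [
    [0,0,0,0,0,0],
    [0,0,0,0,0,0],
    [0,0,0,0,0,0],
    [0,0,0,0,0,0],
    [0,0,0,0,0,0]
  ],
  "hand": 1
}}

```text
time_s: 8.05
position: [0.4889, 0.1392, -0.0006]
tool_rot: [[0.061, 0.998, 0.0], [0.998, -0.061, -0.0], [-0.0, 0.0, -1.0]]
ft_force: [0.3, 0.2, 0.3]
grip_width: 0.0848
gripper_force: 0.0
```

Call:
{"op": "jog_arm", "data": {
  "targets": [
    [0,0,-2,0,0,0],
    [0,0,-5,0,0,0],
    [-1,0,-7,0,0,0],
    [-4,0,-7,0,0,0],
    [-5,0,-7,0,0,0],
    [-5,0,-7,0,0,0],
    [-5,0,-7,0,0,0]
  ]
}}

```text
time_s: 8.63
position: [0.4856, 0.0892, 0.0691]
tool_rot: [[0.063, 0.998, -0.001], [0.998, -0.063, 0.0], [0.0, -0.001, -1.0]]
ft_force: [-0.7, 0.4, 0.7]
grip_width: 0.0859
gripper_force: 0.0
```

```bash
cat >> h.py <<'E'
def amber(name=None):
    im=env.get_image("wrist"); W=cloud(im); f=im["frame"].astype(int)
    if name: save(name,im["frame"])
    am=(f[...,0]>150)&(f[...,2]<90)&(f[...,1]>80)
    return W,f,am
E
python3 - <<'E'
from h import *
W,f,am=amber("w3.png"); h=W[...,2]; m=am&(abs(h-.034)<.01); print(rect(W[m]),np.nanmedian(h[m]))
wh=(f.min(-1)>200)&(abs(h-.034)<.01)&(abs(W[...,1]-.089)<.02); print("dot",np.nanmean(W[wh],0),wh.sum())
s=env.observe();print(s["position"],s["ft_force"],s["grip_width"]); go([.486,.089,.004],-3.5)
E
```

```text
(array([485.5,  88.3]), array([130.8,  33.7]), 86.96, 7113) 0.03286883375449179
dot [nan nan nan] 0
[0.48556887 0.08968824 0.06898773] [-0.25237057  0.38912462 -0.02850317] 0.08522776898435448
row [-0.07, 0.05, 6.5, -0.06, -0.01, -0.03]<stdin>:3: RuntimeWarning: Mean of empty slice
```

View pics/w3.png

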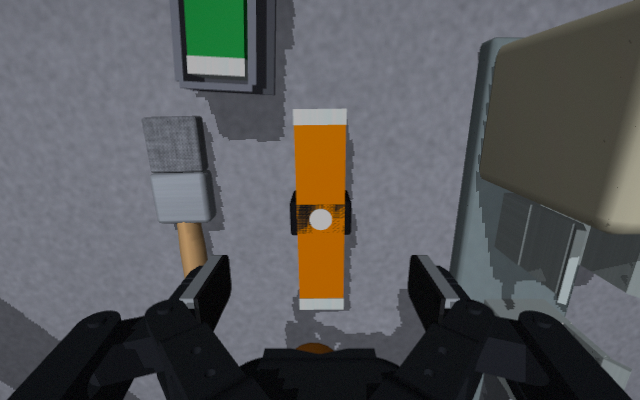

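Call:
{"op": "jog_arm", "data": {
  "targets": [
    [-0.15,0,2.5,0,0,0],
    [-0.15,0,5,0,0,0],
    [-0.15,0,6.5,0,0,0],
    [-0.15,0,6.5,0,0,0]
  ]
}}

```text
time_s: 9.02
position: [0.4838, 0.0887, 0.0016]
tool_rot: [[0.06, 0.998, -0.006], [0.998, -0.06, 0.001], [0.0, -0.006, -1.0]]
ft_force: [-0.4, 0.3, 0.3]
grip_width: 0.0851
gripper_force: 0.0
```

Call:
{"op": "jog_arm", "data": {
  "targets": [
    [0,0,0,0,0,0],
    [0,0,0,0,0,0],
    [0,0,0,0,0,0],
    [0,0,0,0,0,0],
    [0,0,0,0,0,0]
  ],
  "hand": 0,
  "newtons": 70
}}

```text
time_s: 9.43
position: [0.4877, 0.0878, 0.0071]
tool_rot: [[0.061, 0.998, 0.006], [0.998, -0.061, -0.0], [0.0, 0.006, -1.0]]
ft_force: [-3.6, 0.8, 28.3]
grip_width: 0.0254
gripper_force: 12.3
```

Call:
{"op": "jog_arm", "data": {
  "targets": [
    [0,0,-1,0,0,0],
    [0,0,-4,0,0,0],
    [0,0,-8,0,0,0],
    [0,0,-12,0,0,0],
    [0,0,-15,0,0,0],
    [0,0,-17,0,0,0],
    [0,0,-17,0,0,0]
  ]
}}

```text
time_s: 10.02
position: [0.4875, 0.0878, 0.1794]
tool_rot: [[0.061, 0.998, 0.01], [0.998, -0.061, -0.001], [0.0, 0.01, -1.0]]
ft_force: [0.0, 0.1, -0.2]
grip_width: -0.0002
gripper_force: 0.0
```

```bash
cat > bed.py <<'E'
from h import *
# refine bed from top camera + wrist
O=np.array([.641,-.0143]); th=np.radians(-3.45)
def b2w(x,y): return O+np.array([np.cos(th)*x-np.sin(th)*y, np.sin(th)*x+np.cos(th)*y])
def w2b(P): 
    d=np.asarray(P)[...,:2]-O; return np.stack([np.cos(th)*d[...,0]+np.sin(th)*d[...,1],-np.sin(th)*d[...,0]+np.cos(th)*d[...,1]],-1)
E
python3 - <<'E'
from bed import *
W,f,am=amber(); h=W[...,2]; m=am&(h>.15); print(rect(W[m]),np.nanmedian(h[m]))
s=env.observe();print(s["position"],s["ft_force"],s["grip_width"]); print(b2w(0,36)if 0 else b2w(0,.036)); go([*b2w(0,.036),.174],-3.45)
B=w2b(W); r=(h>.086)&(h<.1)&(abs(B[...,1]-.04)<.09)&(abs(B[...,0])<.045)
P=np.c_[B[r],h[r]]; print(len(P)); 
for q in P[::max(1,len(P)//15)]: print(np.round(q,4))
for k in ("top","side"):
    z=np.load(k+".npz")["W"]; B=w2b(z); h=z[...,2]; r=(h>.088)&(h<.1)&(abs(B[...,1]-.04)<.085)&(abs(B[...,0])<.045)
    print(k,len(B[r]),np.round(B[r][np.argsort(B[r][:,1])]*1000,0).astype(int).tolist())
E
```

```text
(array([0., 0.]), array([0., 0.]), 0.0, 0) nan
[0.48653622 0.08782262 0.17691297] [ 0.60835653 -0.0931185  -0.16730666] 0.00039137224229311224
[0.64316639 0.02163476]
row [-5.65, 16.04, 0.38, 0.32, 0.0, -0.04]
1696
[-0.0262  0.1089  0.0881]
[0.0254 0.1055 0.0931]
[0.0223 0.099  0.089 ]
[0.0212 0.0933 0.0883]
[-0.0261  0.0895  0.0936]
[-0.0271  0.0834  0.0919]
[-0.0285  0.0775  0.091 ]
[-0.029   0.072   0.0918]
[-0.0285  0.0665  0.0924]
[-0.027   0.0144  0.0925]
[0.0222 0.0033 0.0861]
[ 0.0242 -0.0005  0.0907]
[-0.0256 -0.0061  0.0933]
[ 0.0252 -0.0147  0.0917]
[ 0.0237 -0.0249  0.0888]
[ 0.0259 -0.0317  0.0924]
top 105 [[23, -29], [26, -29], [-27, -28], [-22, -28], [23, -26], [26, -26], [29, -26], [-25, -24], [-22, -24], [25, -22], [28, -22], [-26, -21], [-23, -21], [23, -19], [29, -18], [-27, -17], [-22, -17], [-18, -17], [28, -15], [-27, -14], [-23, -14], [21, -12], [25, -12], [28, -11], [-27, -10], [-22, -10], [25, -8], [29, -8], [-24, -7], [28, -4], [31, -4], [-25, -3], [22, -1], [27, -1], [-23, 0], [25, 2], [27, 3], [30, 3], [-25, 4], [28, 6], [31, 6], [-23, 7], [27, 10], [31, 10], [-25, 11], [26, 13], [31, 13], [-24, 14], [30, 17], [-24, 18], [-19, 18], [-22, 67], [-18, 67], [24, 69], [30, 70], [32, 70], [28, 73], [32, 73], [-24, 74], [-18, 74], [28, 77], [31, 77], [-25, 77], [28, 80], [-24, 81], [33, 81], [24, 84], [27, 84], [32, 84], [-23, 84], [-19, 85], [23, 87], [27, 87], [30, 87], [21, 91], [26, 91], [25, 91], [-25, 91], [31, 91], [-20, 92], [21, 94], [27, 94], [31, 95], [-24, 95], [-20, 95], [23, 98], [29, 98], [28, 98], [-21, 98], [21, 101], [30, 101], [27, 102], [-24, 102], [-21, 102], [27, 105], [30, 105], [29, 108], [-26, 108], [27, 109], [-20, 109], [-7, 120], [-1, 121], [2, 121], [-41, 122], [-44, 125]]
  return np.nanmean(a, axis, out=out, keepdims=keepdims)
```

```bash
python3 - <<'E'
from h import *
W,f,am=amber("w4.png"); h=W[...,2]
r=env.regions_of("wrist","cell_amber"); 
for q in r[:2]: print(q["score"],q["point"],rect(W[q["pixels"]]),np.nanpercentile(h[q["pixels"]],[5,50,95]))
for c in ("top",):
    im=env.get_image(c); W=cloud(im); 
    for q in env.regions_of(c,"cell_amber")[:2]: print(q["score"],q["point"],rect(W[q["pixels"]]),np.nanpercentile(W[...,2][q["pixels"]],[5,50,95]))
print(env.observe()["q"])
E
```

```text
0.71 [173.4, 319.0] (array([486.2,  85.7]), array([ 49.1, 159.1]), 3.19, 4745) [0.03154195 0.03291106 0.03416498]
0.69 [220.3, 312.6] (array([492.8,  88.9]), array([151.2,  34.4]), 82.74, 141) [0.00960718 0.032621   0.03799422]
[-3.52937908e+00  1.77192635e+01  8.61355923e+01 -1.72007021e-03
  7.62716285e+01 -2.75482855e-02]
```

View pics/w4.png

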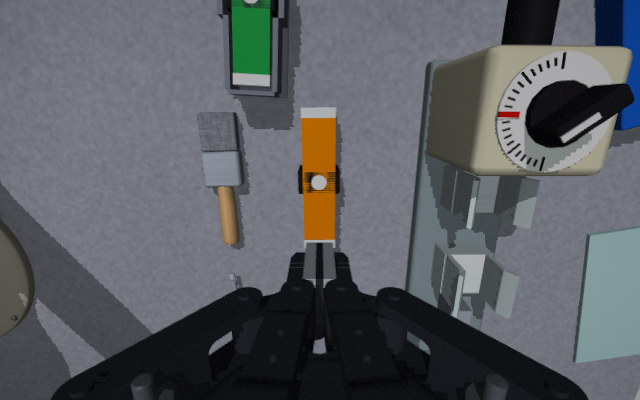

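```bash
python3 - <<'E'
from h import *
im=env.get_image("wrist"); W=cloud(im); s=env.observe(); R=np.array(s["tool_rot"]); 
def show(W,R,p):
    L=(W-p)@R; m=(L[...,2]>-.09)&(L[...,2]<.02)&(np.abs(L[...,1])<.07)&(np.abs(L[...,0])<.04)
    for a in np.arange(-.07,.07,.007):
        q=m&(L[...,1]>=a)&(L[...,1]<a+.007)
        if q.sum()>5: print(round(a,3),q.sum(),"zmax",np.round(np.nanpercentile(L[...,2][q],[50,98,100]),4),"x",np.round(np.nanpercentile(L[...,0][q],[2,98]),3))
print("shut",s["grip_width"]); show(W,R,np.array(s["position"]))
z=np.load("w1.npz"); print("open"); show(z["W"],np.array([[.069,.998,0],[.998,-.069,-.002],[-.002,.001,-1.]]),np.array([.43104,-.23303,.2]))
# collar shape
h=W[...,2]; g=im["frame"]
c=np.array([.4855,.0883]); d=np.array([.053,.9986]); n=np.array([.9986,-.053]); q=W[...,:2]-c; u=q@d; v=q@n
for a in np.arange(-.016,.017,.004):
    m=(abs(u-a)<.002)&(h>.02); print("u",round(a,3),"v",np.round([np.nanmin(v[m&(abs(v)<.03)]),np.nanmax(v[m&(abs(v)<.03)])],4), np.round(np.nanmedian(h[m&(abs(v)<.01)]),4))
m=(abs(u)<.012)&(abs(v)>.017)&(abs(v)<.024)&(h>.005); print("collar sides h",np.round(np.nanpercentile(h[m],[5,25,50,75,95]),4),m.sum())
E
```

```text
shut -0.0002080388292147754
-0.049 51 zmax [-0.0888 -0.0862 -0.0856] x [0.011 0.013]
-0.042 594 zmax [-0.0852 -0.0784 -0.0767] x [-0.008  0.013]
-0.035 1399 zmax [-0.0835 -0.0737 -0.0701] x [-0.008  0.013]
-0.028 1393 zmax [-0.0821 -0.0714 -0.0681] x [-0.007  0.014]
-0.021 386 zmax [-0.0751 -0.049  -0.0366] x [0.006 0.013]
-0.014 1017 zmax [-0.0713 -0.0343 -0.0322] x [0.007 0.014]
-0.007 1618 zmax [-0.0635 -0.0324 -0.0293] x [-0.009  0.013]
0.0 1508 zmax [-0.0705 -0.0327 -0.0291] x [-0.008  0.013]
0.007 930 zmax [-0.0717 -0.0349 -0.032 ] x [0.007 0.014]
0.014 522 zmax [-0.0779 -0.0677 -0.066 ] x [0.002 0.013]
0.021 1559 zmax [-0.0825 -0.0719 -0.0695] x [-0.008  0.014]
0.028 1245 zmax [-0.0837 -0.0745 -0.0721] x [-0.008  0.013]
0.035 370 zmax [-0.086  -0.0801 -0.079 ] x [-0.008  0.013]
0.042 14 zmax [-0.089  -0.087  -0.0869] x [0.011 0.012]
open
-0.07 262 zmax [-0.087  -0.0823 -0.0808] x [0.001 0.009]
-0.063 439 zmax [-0.0868 -0.0769 -0.0496] x [0.001 0.007]
-0.056 831 zmax [-0.0834 -0.0483 -0.0425] x [-0.012  0.009]
-0.049 2786 zmax [-0.0654 -0.0411 -0.0382] x [-0.015  0.008]
-0.042 162 zmax [-0.0866 -0.0429 -0.0407] x [-0.013  0.008]
0.035 72 zmax [-0.0884 -0.0856 -0.0849] x [0.006 0.008]
0.042 2766 zmax [-0.0652 -0.0412 -0.0382] x [-0.015  0.008]
0.049 878 zmax [-0.0832 -0.0476 -0.0427] x [-0.012  0.009]
0.056 438 zmax [-0.0863 -0.0563 -0.0501] x [0.001 0.007]
0.063 317 zmax [-0.0871 -0.0817 -0.0806] x [-0.011  0.009]
u -0.016 v [-0.0156  0.0172] 0.0329
u -0.012 v [-0.0208  0.0224] 0.0334
u -0.008 v [-0.03  0.03] 0.2468
u -0.004 v [-0.03  0.03] 0.2371
u 0.0 v [-0.0299  0.0296] 0.237
u 0.004 v [-0.0296  0.0271] 0.2369
u 0.008 v [-0.03  0.03] 0.2372
u 0.012 v [-0.03  0.03] 0.2556
u 0.016 v [-0.0281  0.0183] 0.2789
collar sides h [0.0329 0.2502 0.255  0.2796 0.2869] 2585
```

```bash
python3 - <<'E'
from h import *
im=env.get_image("wrist"); s=env.observe(); R=np.array(s["tool_rot"]); p=np.array(s["position"])
f=200/np.tan(np.radians(im["fovy"]/2)); T=np.linalg.inv(im["cam_to_world"])
def proj(w):
    c=T[:3,:3]@w+T[:3,3]; a=c[:2]/c[2]; a=a*(1+im["k1"]*(a@a)); return np.round([im["cx"]+f*a[0],im["cy"]+f*a[1]]),c[2]
for z in (0,-.01,-.02,-.03,-.04): print(z,proj(p+R@np.array([0.011,0,z])),proj(p+R@np.array([-0.011,0,z])))
d=im["depth"]; 
for r in range(236,300,4): print(r,np.round(d[r,312:332:4],3).tolist(),im["frame"][r,320].tolist())
E
```

```text
0 (array([321., 221.]), np.float64(0.1794774284199034)) (array([321., 255.]), np.float64(0.1859291794023258))
-0.01 (array([321., 228.]), np.float64(0.16991711172619176)) (array([321., 263.]), np.float64(0.17636886270861415))
-0.02 (array([321., 235.]), np.float64(0.16035679503248007)) (array([321., 272.]), np.float64(0.16680854601490244))
-0.03 (array([321., 243.]), np.float64(0.1507964783387684)) (array([321., 282.]), np.float64(0.15724822932119079))
-0.04 (array([321., 252.]), np.float64(0.14123616164505676)) (array([321., 293.]), np.float64(0.14768791262747913))
236 [0.33399999141693115, 0.33500000834465027, 0.33399999141693115, 0.3330000042915344, 0.33399999141693115] [178, 97, 0]
240 [0.33500000834465027, 0.335999995470047, 0.335999995470047, 0.33500000834465027, 0.335999995470047] [179, 102, 9]
244 [0.14900000393390656, 0.14900000393390656, 0.15000000596046448, 0.15000000596046448, 0.14900000393390656] [17, 15, 15]
248 [0.14499999582767487, 0.1459999978542328, 0.14499999582767487, 0.14399999380111694, 0.14499999582767487] [18, 17, 21]
252 [0.14100000262260437, 0.14200000464916
[... 704 characters left out ...]
434891, 0.11999999731779099, 0.12099999934434891, 0.12099999934434891, 0.12099999934434891] [14, 14, 15]
280 [0.11999999731779099, 0.11900000274181366, 0.11999999731779099, 0.11900000274181366, 0.11999999731779099] [33, 33, 37]
284 [0.11299999803304672, 0.11999999731779099, 0.11900000274181366, 0.11999999731779099, 0.0] [34, 35, 38]
288 [0.1120000034570694, 0.12099999934434891, 0.11999999731779099, 0.11999999731779099, 0.11100000143051147] [32, 31, 36]
292 [0.1080000028014183, 0.12099999934434891, 0.12200000137090683, 0.11599999666213989, 0.10899999737739563] [33, 32, 35]
296 [0.10599999874830246, 0.12099999934434891, 0.12099999934434891, 0.11599999666213989, 0.1080000028014183] [35, 34, 37]
```

Call:
{"op": "jog_arm", "data": {
  "targets": [
    [0,0,2,0,0,0],
    [0,0,5,0,0,0],
    [0,0,8,0,0,0],
    [0,0,10.5,0,0,0],
    [0,0,10.5,0,0,0],
    [0,0,10.5,0,0,0]
  ],
  "hand": 1
}}

```text
time_s: 10.87
position: [0.4852, 0.0878, 0.0689]
tool_rot: [[0.061, 0.998, -0.003], [0.998, -0.061, 0.0], [-0.0, -0.003, -1.0]]
ft_force: [-0.1, -0.1, 0.2]
grip_width: 0.0722
gripper_force: 0.0
```

```bash
python3 - <<'E'
from h import *
W,f,am=amber(); h=W[...,2]; m=am&(abs(h-.034)<.01); print(rect(W[m]),np.nanmedian(h[m]))
s=env.observe();print(s["position"],s["ft_force"],s["grip_width"]); c=rect(W[m])[0]/1000; go([*c,-.005],-3.5)
E
```

```text
(array([486.1,  88. ]), array([131. ,  33.8]), 86.96, 6893) 0.03287479425006387
[0.48614712 0.08778177 0.07008405] [1.64247821 0.66468837 0.9754103 ] 0.07920063159519809
row [0.02, -0.01, 7.51, 0.01, -0.0, 0.0]
```

Call:
{"op": "jog_arm", "data": {
  "targets": [
    [0,0,3,0,0,0],
    [0,0,5.5,0,0,0],
    [0,0,7,0,0,0],
    [0,0,7.8,0,0,0],
    [0,0,7.8,0,0,0]
  ]
}}

```text
time_s: 11.33
position: [0.486, 0.0877, -0.0085]
tool_rot: [[0.061, 0.998, -0.0], [0.998, -0.061, -0.0], [-0.0, -0.0, -1.0]]
ft_force: [0.1, -0.8, -0.3]
grip_width: 0.0857
gripper_force: 0.0
```

Call:
{"op": "jog_arm", "data": {
  "targets": [
    [0,0,0.3,0,0,0],
    [0,0,0.6,0,0,0],
    [0,0,0.6,0,0,0]
  ]
}}

```text
time_s: 11.58
position: [0.4862, 0.0878, -0.014]
tool_rot: [[0.061, 0.998, 0.001], [0.998, -0.061, -0.0], [-0.0, 0.001, -1.0]]
ft_force: [-0.5, 0.0, -1.0]
grip_width: 0.0854
gripper_force: 0.0
```

```bash
python3 - <<'E'
from h import *
im=env.get_image("wrist"); W=cloud(im); save("w5.png",im["frame"]); s=env.observe(); print(s["position"],s["ft_force"],s["grip_width"]); R=np.array(s["tool_rot"])
L=(W-s["position"])@R
for sg in (-1,1):
    m=(sg*L[...,1]>.038)&(sg*L[...,1]<.056)&(abs(L[...,0])<.02)&(L[...,2]<-.02); print(np.round(np.nanmin(W[...,2][m]),4),m.sum(),np.round(np.nanpercentile(L[...,2][m],[50,98,100]),4))
E
```

```text
[ 0.48611268  0.08778253 -0.01393455] [ 0.25084078 -0.21583324  0.49281771] 0.08523759650214566
0.0241 5547 [-0.0819 -0.043  -0.0381]
0.0244 5600 [-0.0808 -0.0427 -0.0383]
```

View pics/w5.png

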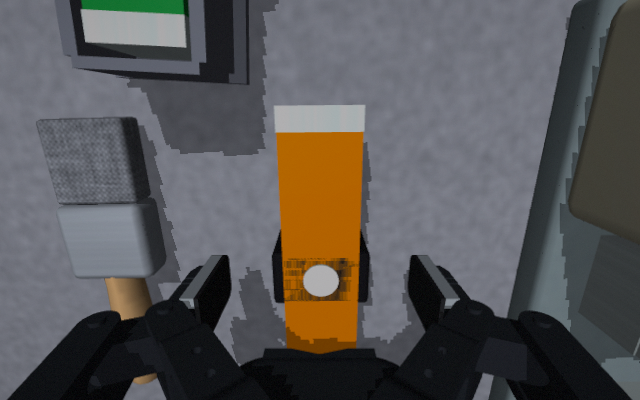

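Call:
{"op": "jog_arm", "data": {
  "targets": [
    [0,0,0.3,0,0,0],
    [0,0,0.6,0,0,0],
    [0,0,0.6,0,0,0]
  ]
}}

```text
time_s: 11.88
position: [0.4855, 0.0878, -0.0209]
tool_rot: [[0.061, 0.998, -0.001], [0.998, -0.061, 0.0], [0.0, -0.001, -1.0]]
ft_force: [0.5, 0.3, -0.4]
grip_width: 0.0853
gripper_force: 0.0
```

Call:
{"op": "jog_arm", "data": {
  "targets": [
    [0,0,0,0,0,0],
    [0,0,0,0,0,0],
    [0,0,0,0,0,0],
    [0,0,0,0,0,0],
    [0,0,0,0,0,0]
  ],
  "hand": 0,
  "newtons": 60
}}

```text
time_s: 12.3
position: [0.486, 0.0878, -0.0202]
tool_rot: [[0.061, 0.998, 0.001], [0.998, -0.061, -0.0], [-0.0, 0.001, -1.0]]
ft_force: [0.2, 0.7, 3.5]
grip_width: 0.0431
gripper_force: 62.1
```

Call:
{"op": "jog_arm", "data": {
  "targets": [
    [0,0,-1.5,0,0,0],
    [0,0,-4.5,0,0,0],
    [-1,0,-8,0,0,0],
    [-3.5,0,-11,0,0,0],
    [-5.6,1,-13,0,0,0],
    [-5.6,4,-13,0,0,0],
    [-5.6,8,-13,0,0,0],
    [-5.6,11.5,-13,0,0,0]
  ]
}}

```text
time_s: 12.97
position: [0.5984, 0.0243, 0.1097]
tool_rot: [[0.062, 0.998, 0.0], [0.998, -0.062, 0.0], [0.0, 0.0, -1.0]]
ft_force: [0.2, -0.2, -3.9]
grip_width: 0.043
gripper_force: 62.1
```

Call:
{"op": "jog_arm", "data": {
  "targets": [
    [0,3,0,0,0,0],
    [0,4.5,0,0,0,0],
    [0,4.5,0,0,0,0],
    [0,4.5,0,0,0,0]
  ]
}}

```text
time_s: 13.3
position: [0.6415, 0.0222, 0.1081]
tool_rot: [[0.061, 0.998, -0.003], [0.998, -0.061, 0.0], [0.0, -0.003, -1.0]]
ft_force: [-0.8, 0.5, -3.0]
grip_width: 0.0431
gripper_force: 62.2
```

```bash
cat > seat.py <<'E'
from bed import *
W,f,am=amber("seat_%d.png"%int(env.observe()["time_s"]*100)); h=W[...,2]; s=env.observe(); p=np.array(s["position"]); print(p,s["ft_force"],s["grip_width"])
m=am&(abs(h-p[2]-.054)<.012); c,_,a,n=rect(W[m]); print("cell",c,_,a,n,np.round(w2b(c/1000)*1000,1),"top",np.nanmedian(h[m]))
A=W[m]; B=w2b(A)
for y0 in np.arange(.0,.1,.01):
    q=B[(abs(B[:,1]-y0)<.005)]
    if len(q)>30: print("cell sides",round(y0,2),np.round(np.percentile(q[:,0],[1,99])*1000,1),end=" ")
print()
B=w2b(W)
for y0 in np.arange(-.03,.112,.01):
    m=(abs(B[...,1]-y0)<.005)&(h>.084)&(h<.097)&(abs(B[...,0])<.04)&~am
    l=m&(B[...,0]<0); r=m&(B[...,0]>0)
    if l.sum()>5 and r.sum()>5: print(round(y0,3),l.sum(),r.sum(),"L",np.round(np.percentile(B[l][:,0],[2,50,98])*1000,1),"R",np.round(np.percentile(B[r][:,0],[2,50,98])*1000,1))
m=(abs(h-.13)<.003)&(B[...,1]>.1)&(abs(B[...,0])<.06); print("headtop",rect(W[m]),np.round(np.nanpercentile(B[m],[1,99],axis=0)*1000,1).tolist())
go([*b2w(0,.036),.045],-3.45)
E
python3 seat.py
```

```text
[0.6410018  0.02232229 0.10850695] [-0.02228317  0.88290838 -2.79829224] 0.043167662132592904
cell [642.   40.4] [95.8 34. ] 86.69 13216 [-2.3 54.7] top 0.16107863840986267
cell sides 0.01 [-4.6 14.1] cell sides 0.02 [-13.5  14.3] cell sides 0.03 [-18.5  13.7] cell sides 0.04 [-19.1  -8. ] cell sides 0.05 [-18.8  13.9] cell sides 0.06 [-18.8  14.1] cell sides 0.07 [-18.9  14. ] cell sides 0.08 [-18.9  14.1] cell sides 0.09 [-19.   14.1] 
headtop (array([649.8, 123.6]), array([35.1, 95.1]), 86.43, 14897) [[-44.9, 122.3], [46.0, 154.5]]
row [-0.06, 0.24, 6.35, -0.14, -0.01, -0.04]
```

```bash
python3 - <<'E'
from bed import *
im=env.get_image("wrist"); W=cloud(im); f=im["frame"]; h=W[...,2]; B=w2b(W)
for y0 in np.arange(-.04,.112,.01):
    m=(abs(B[...,1]-y0)<.005)&(h>.06)&(h<.1)&(abs(B[...,0])<.045)
    for n,k in (("L",m&(B[...,0]<0)),("R",m&(B[...,0]>0))):
        if k.sum()>8: print(round(y0,2),n,k.sum(),np.round(np.percentile(B[k][:,0],[2,50,98])*1000,1),"h",np.round(np.percentile(h[k],[2,50,98])*1000),end=" | ")
    print()
z=np.load("w1.npz")["W"]
for k in ("top","side"):
    W=np.load(k+".npz")["W"]; B=w2b(W); h=W[...,2]
    for lo,hi in ((-.03,.018),(.066,.108)):
        m=(B[...,1]>lo)&(B[...,1]<hi)&(h>.086)&(h<.1)&(abs(B[...,0])<.04); l=B[m&(B[...,0]<0)][:,0]*1000; r=B[m&(B[...,0]>0)][:,0]*1000
        print(k,lo,np.round(l.mean(),1),np.round(r.mean(),1),"mid",np.round((l.mean()+r.mean())/2,2), "h",np.round(h[m&(B[...,0]<0)].mean(),4),np.round(h[m&(B[...,0]>0)].mean(),4))
E
```

```text
-0.03 R 40 [24.6 26.2 28.6] h [91. 93. 94.] | 









0.07 R 140 [24.4 26.6 29.6] h [91. 93. 94.] | 
0.08 R 147 [24.3 26.5 29.6] h [91. 92. 94.] | 
0.09 R 154 [24.5 26.7 29.7] h [90. 93. 95.] | 
0.1 R 153 [24.6 26.8 29.6] h [90. 93. 95.] | 
0.11 L 60 [-14.6  -6.2  -0.6] h [71. 78. 82.] | 0.11 R 127 [ 0.6 14.8 29.6] h [73. 82. 94.] | 
top -0.03 -22.5 26.4 mid 1.96 h 0.0923 0.0914
top 0.066 -21.7 27.2 mid 2.77 h 0.0916 0.0916
side -0.03 -25.8 24.7 mid -0.57 h 0.0915 0.0901
side 0.066 -25.5 25.0 mid -0.24 h 0.0915 0.0905
```

Call:
{"op": "jog_arm", "data": {
  "targets": [
    [0,0.23,0,0,0,0],
    [0,0.23,2,0,0,0],
    [0,0.23,3.5,0,0,0],
    [0,0.23,4.5,0,0,0],
    [0,0.23,5.3,0,0,0],
    [0,0.23,5.8,0,0,0],
    [0,0.23,5.8,0,0,0]
  ]
}}

```text
time_s: 13.98
position: [0.6439, 0.0221, 0.0507]
tool_rot: [[0.061, 0.998, -0.001], [0.998, -0.061, 0.0], [0.0, -0.001, -1.0]]
ft_force: [0.5, -0.7, -2.4]
grip_width: 0.0428
gripper_force: 62.4
```

Force shows only the weight. Continue down gently.

Call:
{"op": "jog_arm", "data": {
  "targets": [
    [0,0,0.5,0,0,0],
    [0,0,1.0,0,0,0],
    [0,0,1.4,0,0,0],
    [0,0,1.7,0,0,0],
    [0,0,1.85,0,0,0],
    [0,0,1.85,0,0,0]
  ]
}}

```text
time_s: 14.48
position: [0.6441, 0.022, 0.0325]
tool_rot: [[0.061, 0.998, -0.001], [0.998, -0.061, 0.0], [0.0, -0.001, -1.0]]
ft_force: [0.3, -0.2, -2.2]
grip_width: 0.0431
gripper_force: 62.4
```

```bash
python3 seat.py | grep -v headtop
```

```text
[0.64429289 0.02200052 0.03287355] [ 0.57087948  0.21127988 -3.11842544] 0.042998242194133306
cell [643.3  33.9] [81.5 35.5] 86.43 10415 [-0.6 48.3] top 0.08557022981384839
cell sides 0.01 [-2.  16.7] cell sides 0.02 [-11.4  16.8] cell sides 0.03 [-16.5  15.6] cell sides 0.04 [-16.3  16.3] cell sides 0.05 [-16.3  16.5] cell sides 0.06 [-16.4  16.7] cell sides 0.07 [-16.4  16.8] cell sides 0.08 [-16.4  16.7] cell sides 0.09 [-16.5  16.7] 
0.0 112 123 L [-19.4  -5.3  -0.4] R [ 0.1  5.2 19.5]
0.01 814 458 L [-22.9 -11.3  -0.8] R [ 0.1 15.3 23.3]
0.02 506 117 L [-23.6 -13.4  -5.3] R [17.1 21.9 24.5]
0.03 759 892 L [-21.3 -11.1  -0.3] R [ 0.6 13.7 22. ]
0.04 880 957 L [-34.  -17.   -0.3] R [ 0.2 16.6 34.3]
0.05 554 517 L [-27.6 -21.2  -0.7] R [ 0.6 22.  28.1]
0.06 12 38 L [-28.  -22.2 -16.7] R [16.9 21.7 28.9]
0.07 716 718 L [-28.3 -23.3 -18.6] R [19.3 24.2 29.3]
0.08 769 809 L [-28.4 -23.3 -18.6] R [ 6.5 24.  29.3]
0.09 1588 1854 L [-28.  -18.9  -0.5] R [ 0.6 15.1 28.9]
0.1 2115 2114 L [-27.9 -14.5  -0.5] R [ 0.6 14.5 28.7]
0.11 1414 1371 L [-27.6 -11.7  -0.4] R [ 0.6 11.8 28.3]
row [-0.04, -0.11, -1.21, -0.01, 0.0, -0.05]
```

Call:
{"op": "jog_arm", "data": {
  "targets": [
    [0,0,0.1,0,0,0],
    [0,0,0.2,0,0,0],
    [0,0,0.25,0,0,0],
    [0,0,0.25,0,0,0]
  ]
}}

```text
time_s: 14.87
position: [0.6442, 0.022, 0.0304]
tool_rot: [[0.061, 0.998, -0.0], [0.998, -0.061, 0.0], [0.0, -0.0, -1.0]]
ft_force: [-0.2, -0.0, -3.2]
grip_width: 0.0428
gripper_force: 62.4
```

Call:
{"op": "jog_arm", "data": {
  "targets": [
    [0,0,0.05,0,0,0],
    [0,0,0.1,0,0,0],
    [0,0,0.15,0,0,0],
    [0,0,0.15,0,0,0]
  ]
}}

```text
time_s: 15.2
position: [0.6444, 0.022, 0.0298]
tool_rot: [[0.061, 0.998, 0.001], [0.998, -0.061, -0.0], [-0.0, 0.001, -1.0]]
ft_force: [-3.0, -0.5, 5.0]
grip_width: 0.0428
gripper_force: 63.3
```

Call:
{"op": "jog_arm", "data": {
  "targets": [
    [0,0,0,0,0,0],
    [0,0,0,0,0,0],
    [0,0,0,0,0,0],
    [0,0,0,0,0,0],
    [0,0,0,0,0,0]
  ],
  "hand": 1
}}

```text
time_s: 15.62
position: [0.6443, 0.022, 0.0289]
tool_rot: [[0.061, 0.998, 0.0], [0.998, -0.061, -0.0], [-0.0, 0.0, -1.0]]
ft_force: [-0.3, -0.6, -0.5]
grip_width: 0.0857
gripper_force: 0.0
```

Call:
{"op": "jog_arm", "data": {
  "targets": [
    [0,0,-1,0,0,0],
    [0,0,-4,0,0,0],
    [0,0,-8,0,0,0],
    [0,0,-12,0,0,0],
    [0,0,-12,0,0,0]
  ]
}}

```text
time_s: 16.03
position: [0.6475, 0.0217, 0.1585]
tool_rot: [[0.061, 0.998, 0.015], [0.998, -0.061, -0.002], [-0.001, 0.015, -1.0]]
ft_force: [0.5, -0.1, 0.9]
grip_width: 0.0855
gripper_force: 0.0
```

```bash
python3 - <<'E'
from bed import *
W,f,am=amber(); h=W[...,2]; m=am&(abs(h-.084)<.008); print("cell",rect(W[m]),np.round(w2b(rect(W[m])[0]/1000)*1000,1),np.nanmedian(h[m]))
for k in ("top","side"):
    im=env.get_image(k); W=cloud(im); f=im["frame"].astype(int); h=W[...,2]; B=w2b(W)
    blue=(f[...,2]>110)&(f[...,0]<70)&(B[...,1]<-.02)&(B[...,0]<.0)&(B[...,0]>-.13); P=B[blue&(h>.077)]; print(k,"tab bed",np.round(np.percentile(P,[2,50,98],axis=0)*1000,1).tolist())
    n=(f.max(-1)<60)&(abs(B[...,0])<.012)&(abs(h-.06)<.012)&(B[...,1]<-.03)&(B[...,1]>-.2); print("nose y",np.round(np.percentile(B[n][:,1],[2,50,95,100])*1000,1) if n.sum()>3 else n.sum())
    m=(f[...,0]>150)&(f[...,1]<70)&(f[...,2]<80)&(h>.14)&(B[...,1]<-.1)&(B[...,1]>-.25); print("ball bed",np.round(B[m].mean(0)*1000,1),h[m].mean(),m.sum())
s=env.observe(); print(s["position"],s["ft_force"],s["grip_width"])
E
```

```text
cell (array([643. ,  14.4]), array([115. ,  33.2]), 86.71, 4071) [ 0.3 28.8] 0.08287530136700572
top tab bed [[-92.3, -174.2], [-67.4, -169.4], [-37.1, -162.4]]
nose y [-159.4 -117.  -106.  -105.8]
ball bed [nan nan] nan 0
side tab bed [[-93.0, -176.3], [-68.5, -172.1], [-36.8, -166.1]]
nose y [-119.5 -112.1 -107.8 -106.6]
ball bed [nan nan] nan 0
[0.64410855 0.02205997 0.1493304 ] [-0.25373836  0.15484251 -0.99084854] 0.08524079084185758<stdin>:7: RuntimeWarning: Mean of empty slice.
  ret = um.true_divide(
  ret = ret.dtype.type(ret / rcount)
```

```bash
python3 - <<'E'
from bed import *
print(b2w(-.082,-.2)); go([*b2w(-.082,-.2),.037],-3.45)
E
```

```text
[ 0.54711311 -0.20900299]
row [-23.65, -8.28, 11.23, 0.03, 0.0, -0.05]
```

Call:
{"op": "jog_arm", "data": {
  "targets": [
    [0,-4,0,0,0,0],
    [-3,-8.3,0,0,0,0],
    [-7,-8.3,0,0,0,0],
    [-11,-8.3,0,0,0,0],
    [-15,-8.3,0,0,0,0],
    [-19,-8.3,0,0,0,0],
    [-23,-8.3,1,0,0,0],
    [-23.6,-8.3,4,0,0,0]
  ],
  "hand": 0
}}

```text
time_s: 16.85
position: [0.5476, -0.2152, 0.1104]
tool_rot: [[0.066, 0.998, 0.005], [0.998, -0.066, -0.005], [-0.004, 0.005, -1.0]]
ft_force: [0.3, -0.4, -0.2]
grip_width: 0.0002
gripper_force: 0.0
```

Call:
{"op": "jog_arm", "data": {
  "targets": [
    [0,0,3,0,0,0],
    [0,0,5.5,0,0,0],
    [0,0,7.2,0,0,0],
    [0,0,7.2,0,0,0]
  ]
}}

```text
time_s: 17.18
position: [0.5444, -0.2071, 0.0322]
tool_rot: [[0.061, 0.998, -0.008], [0.998, -0.061, 0.005], [0.005, -0.008, -1.0]]
ft_force: [-0.0, 0.7, 0.1]
grip_width: 0.0002
gripper_force: 0.0
```

```bash
python3 - <<'E'
from bed import *
s=env.observe(); print(np.round(w2b(s["position"])*1000,1),s["position"][2],s["ft_force"],s["grip_width"])
E
```

```text
[ -84.8 -198.3] 0.0321927078084659 [-0.01459172  0.70685524  0.11489012] 0.00022412732283650733
```

Call:
{"op": "jog_arm", "data": {
  "targets": [
    [0.8,-0.2,0,0,0,0],
    [1.5,-0.2,0,0,0,0],
    [2.5,-0.2,0,0,0,0],
    [3.5,-0.2,0,0,0,0],
    [4.5,-0.2,0,0,0,0],
    [5.5,-0.2,0,0,0,0],
    [6.2,-0.2,0,0,0,0],
    [6.5,-0.2,0,0,0,0]
  ]
}}

```text
time_s: 17.85
position: [0.5494, -0.1421, 0.0374]
tool_rot: [[0.06, 0.998, 0.001], [0.998, -0.06, -0.0], [-0.0, 0.001, -1.0]]
ft_force: [0.1, -2.4, 1.3]
grip_width: -0.0001
gripper_force: 1.3
```

Call:
{"op": "jog_arm", "data": {
  "targets": [
    [0.3,0,0,0,0,0],
    [0.6,0,0,0,0,0],
    [0.8,0,0,0,0,0],
    [0.8,0,0,0,0,0]
  ]
}}

```text
time_s: 18.18
position: [0.5495, -0.1352, 0.0368]
tool_rot: [[0.061, 0.998, -0.0], [0.998, -0.061, 0.001], [0.001, -0.0, -1.0]]
ft_force: [-0.3, -0.3, -0.4]
grip_width: 0.0001
gripper_force: 0.0
```

```bash
cat > look.py <<'E'
from bed import *
s=env.observe(); print(np.round(w2b(s["position"])*1000,1),s["position"][2],np.round(s["ft_force"],1),s["grip_width"])
for k in ("top","side"):
    im=env.get_image(k); W=cloud(im); f=im["frame"].astype(int); h=W[...,2]; B=w2b(W)
    blue=(f[...,2]>110)&(f[...,0]<70)&(B[...,1]<.0)&(B[...,0]<.0)&(B[...,0]>-.13); P=B[blue&(h>.077)]
    if len(P): print(k,"tab bed",np.round(np.percentile(P,[2,50,98],axis=0)*1000,1).tolist())
    m=(f[...,0]>120)&(f[...,1]<70)&(f[...,2]<80)&(h>.08)&(B[...,1]<.05)&(B[...,1]>-.25)&(abs(B[...,0])<.08); print("ball bed",np.round(np.nanmean(B[m],0)*1000,1),np.nanmean(h[m]) if m.sum() else 0,m.sum())
    a=(f[...,0]>150)&(f[...,2]<90)&(f[...,1]>80)&(abs(h-.084)<.01)&(abs(B[...,0])<.03)
    if a.sum()>5: print("amber y",np.round(np.percentile(B[a][:,1],[1,99])*1000,1),rect(W[a]))
E
python3 look.py
```

```text
[ -84.1 -126.1] 0.03683253682033001 [-0.3 -0.3 -0.4] 0.0001354438163245855
ball bed [16.4 37.4] 0.08805305575036293 1
amber y [-26.3  85.6] (array([644.8,  15.2]), array([113. ,  32.8]), 86.66, 242)
side tab bed [[-118.0, -111.7], [-93.2, -108.2], [-88.7, -98.3]]
ball bed [  -3.3 -136.2] 0.17658430138084721 31
amber y [-2.6 85. ] (array([642.7,  23.7]), array([96.5, 38.6]), 79.45, 108)
```

Call:
{"op": "jog_arm", "data": {
  "targets": [
    [0.2,0,0,0,0,0],
    [0.4,0,0,0,0,0],
    [0.55,0,0,0,0,0],
    [0.7,0,0,0,0,0],
    [0.8,0,0,0,0,0],
    [0.8,0,0,0,0,0]
  ]
}}

```text
time_s: 18.78
position: [0.5498, -0.1274, 0.0368]
tool_rot: [[0.061, 0.998, -0.001], [0.998, -0.061, 0.0], [0.0, -0.001, -1.0]]
ft_force: [0.1, -2.4, -1.7]
grip_width: 0.0001
gripper_force: 1.3
```

Call:
{"op": "jog_arm", "data": {
  "targets": [
    [0.15,0,0,0,0,0],
    [0.3,0,0,0,0,0],
    [0.45,0,0,0,0,0],
    [0.6,0,0,0,0,0],
    [0.6,0,0,0,0,0]
  ]
}}

```text
time_s: 19.2
position: [0.5499, -0.1271, 0.037]
tool_rot: [[0.061, 0.998, -0.001], [0.998, -0.061, -0.01], [-0.01, -0.0, -1.0]]
ft_force: [-7.6, -30.7, -6.7]
grip_width: -0.0001
gripper_force: 15.7
```

Call:
{"op": "jog_arm", "data": {
  "targets": [
    [-0.6,0,0,0,0,0],
    [-1.6,0,0,0,0,0],
    [-3.5,0,-2,0,0,0],
    [-6,0,-6,0,0,0],
    [-6,0,-9.5,0,0,0],
    [-6,0,-9.5,0,0,0],
    [-6,0,-9.5,0,0,0]
  ]
}}

```text
time_s: 19.78
position: [0.5477, -0.182, 0.1342]
tool_rot: [[0.061, 0.998, 0.005], [0.998, -0.061, -0.002], [-0.001, 0.005, -1.0]]
ft_force: [-0.2, 0.6, -0.7]
grip_width: 0.0
gripper_force: 0.0
```

```bash
python3 look.py; python3 - <<'E'
from bed import *
im=env.get_image("wrist"); W=cloud(im); f=im["frame"].astype(int); save("w6.png",im["frame"]); h=W[...,2]; B=w2b(W)
m=(f[...,0]>110)&(f[...,1]<60)&(f[...,2]<70)&(h>.1)
print("wrist ball",m.sum(),np.round(np.nanpercentile(B[m],[2,50,98],axis=0)*1000,1).tolist(),np.round(np.nanpercentile(h[m],[2,50,98]),4))
b=(f[...,2]>110)&(f[...,0]<70)&(h>.077)&(h<.09); print("tab",np.round(np.nanpercentile(B[b],[2,50,98],axis=0)*1000,1).tolist())
E
```

```text
[ -83. -173.] 0.13419599936676993 [-0.2  0.6 -0.7] 4.7195297856938696e-05
top tab bed [[-44.3, -99.1], [-40.3, -95.8], [-37.0, -95.4]]
ball bed [ -12.6 -114.8] 0.227102567684112 5
amber y [-23.7  85.5] (array([644.2,  16.7]), array([110.3,  34. ]), 86.77, 228)
side tab bed [[-93.9, -107.4], [-66.7, -102.5], [-35.9, -97.2]]
ball bed [nan nan] 0 0
amber y [-22.   85.2] (array([646.4,  17.1]), array([110.7,  34. ]), 89.1, 152)
wrist ball 1760 [[-10.0, -131.7], [-3.4, -123.1], [6.1, -115.6]] [0.1715 0.1781 0.1812]
tab [[-92.2, -105.6], [-64.5, -100.6], [-36.5, -95.7]]look.py:7: RuntimeWarning: Mean of empty slice
  m=(f[...,0]>120)&(f[...,1]<70)&(f[...,2]<80)&(h>.08)&(B[...,1]<.05)&(B[...,1]>-.25)&(abs(B[...,0])<.08); print("ball bed",np.round(np.nanmean(B[m],0)*1000,1),np.nanmean(h[m]) if m.sum() else 0,m.sum())
```

Call:
{"op": "jog_arm", "data": {
  "targets": [
    [0,3,0,0,0,0],
    [0,6,0,0,0,0],
    [0,8.1,0,0,0,0],
    [1,8.1,0,0,0,0],
    [2.3,8.1,0,0,0,0],
    [2.3,8.1,0,0,0,0],
    [2.3,8.1,0,0,0,0]
  ]
}}

```text
time_s: 20.52
position: [0.6282, -0.1622, 0.1317]
tool_rot: [[0.06, 0.998, -0.001], [0.998, -0.06, 0.001], [0.0, -0.001, -1.0]]
ft_force: [0.4, -0.5, 0.5]
grip_width: -0.0004
gripper_force: 0.0
```

```bash
python3 - <<'E'
from bed import *
s=env.observe(); print(np.round(w2b(s["position"])*1000,1),s["position"][2],np.round(s["ft_force"],1))
im=env.get_image("wrist"); W=cloud(im); f=im["frame"].astype(int); h=W[...,2]; B=w2b(W)
m=(f[...,0]>110)&(f[...,1]<60)&(f[...,2]<70)&(h>.1)
print("wrist ball",m.sum(),np.round(np.nanpercentile(B[m],[2,50,98],axis=0)*1000,1).tolist(),np.round(np.nanpercentile(h[m],[2,50,98]),4))
E
```

```text
[  -3.8 -148.4] 0.13166373495415828 [ 0.4 -0.5  0.5]
wrist ball 1471 [[-9.5, -129.5], [-1.1, -120.6], [7.4, -113.7]] [0.1717 0.1783 0.1812]
```

Call:
{"op": "jog_arm", "data": {
  "targets": [
    [1.5,0.25,0,0,0,0],
    [2.8,0.25,0,0,0,0],
    [4.1,0.25,0,0,0,0],
    [5.4,0.25,0,0,0,0],
    [6.6,0.25,0,0,0,0],
    [7.4,0.25,0.4,0,0,0],
    [8.1,0.25,0.9,0,0,0],
    [8.7,0.25,1.4,0,0,0]
  ]
}}

```text
time_s: 21.23
position: [0.637, -0.0758, 0.1177]
tool_rot: [[0.061, 0.998, 0.001], [0.998, -0.061, -0.0], [0.0, 0.001, -1.0]]
ft_force: [0.7, -0.7, 0.2]
grip_width: 0.0001
gripper_force: 0.1
```

Call:
{"op": "jog_arm", "data": {
  "targets": [
    [0.6,0,0.7,0,0,0],
    [1.1,0,1.3,0,0,0],
    [1.6,0,2.1,0,0,0],
    [2.1,0,2.8,0,0,0],
    [2.4,0,3.3,0,0,0],
    [2.6,0,3.7,0,0,0],
    [2.7,0,3.9,0,0,0],
    [2.7,0,3.9,0,0,0]
  ]
}}

```text
time_s: 21.9
position: [0.6399, -0.0569, 0.0891]
tool_rot: [[0.063, 0.998, 0.01], [0.998, -0.063, -0.015], [-0.014, 0.011, -1.0]]
ft_force: [-26.7, -24.4, 64.5]
grip_width: -0.0001
gripper_force: 32.2
```

```bash
python3 - <<'E'
from bed import *
s=env.observe(); print(np.round(w2b(s["position"])*1000,1),s["position"][2],np.round(s["ft_force"],1))
for k in ("wrist","side"):
    im=env.get_image(k); W=cloud(im); f=im["frame"].astype(int); h=W[...,2]; B=w2b(W)
    m=(f[...,0]>110)&(f[...,1]<60)&(f[...,2]<70)&(h>.09)&(h<.2)&(abs(B[...,0])<.05)&(B[...,1]<.1)&(B[...,1]>-.2)
    if m.sum(): print(k,"ball",m.sum(),np.round(np.nanpercentile(B[m],[2,50,98],axis=0)*1000,1).tolist(),np.round(np.nanpercentile(h[m],[2,50,98]),4))
E
```

```text
[  1.5 -42.6] 0.0890708533241385 [-26.7 -24.4  64.5]
wrist ball 325 [[-9.7, -39.0], [-2.2, -32.6], [6.1, -30.0]] [0.1063 0.1104 0.1133]
side ball 18 [[-10.4, -50.4], [-5.6, -45.0], [1.7, -37.5]] [0.1055 0.1103 0.1144]
```

Call:
{"op": "jog_arm", "data": {
  "targets": [
    [-0.3,0,-1,0,0,0],
    [-0.3,0,-3.5,0,0,0],
    [-0.3,0,-7,0,0,0],
    [-0.3,0,-10,0,0,0],
    [-0.3,0,-10,0,0,0]
  ],
  "hand": 0.5
}}

```text
time_s: 22.42
position: [0.6402, -0.0529, 0.1846]
tool_rot: [[0.061, 0.998, 0.01], [0.998, -0.061, -0.002], [-0.001, 0.01, -1.0]]
ft_force: [0.3, -0.1, 0.7]
grip_width: 0.0425
gripper_force: 0.0
```

```bash
python3 look.py 2>/dev/null; python3 - <<'E'
from bed import *
s=env.observe(); print(np.round(w2b(s["position"])*1000,1),s["position"][2],np.round(s["ft_force"],1))
im=env.get_image("wrist"); W=cloud(im); f=im["frame"].astype(int); h=W[...,2]; B=w2b(W)
m=(f[...,0]>110)&(f[...,1]<60)&(f[...,2]<70)&(h>.09)&(h<.125)
print("ball",m.sum(),np.round(np.nanpercentile(B[m],[2,50,98],axis=0)*1000,1).tolist(),np.round(np.nanpercentile(h[m],[2,50,98]),4))
im=env.get_image("top"); W=cloud(im); f=im["frame"].astype(int); h=W[...,2]; B=w2b(W); k=(h>.15)&(h<.175)&(B[...,1]>.12)&(abs(B[...,0])<.04)&(B[...,1]<.21); print("knob",rect(W[k]))
im=env.get_image("side"); save("s2.png",cv2.resize(im["frame"][130:290,240:460],None,fx=3.5,fy=3.5,interpolation=cv2.INTER_CUBIC))
E
```

```text
[  1.6 -38.6] 0.18464352917471022 [ 0.3 -0.1  0.7] 0.04252743450642463
top tab bed [[-91.5, -103.9], [-65.7, -99.7], [-39.0, -95.3]]
ball bed [nan nan] 0 0
amber y [68.4 86. ] (array([646.9,  62.8]), array([18. , 31.1]), 87.78, 47)
side tab bed [[-93.2, -107.5], [-68.0, -103.1], [-37.5, -97.5]]
ball bed [ -3.8 -44.9] 0.11585213681998983 23
amber y [-23.1  83.8] (array([645.2,  16.7]), array([110.9,  34.3]), 86.47, 164)
[ -0.4 -38.2] 0.17897289890180082 [-0.5 -0.2 -0.3]
ball 403 [[-9.3, -47.0], [-1.2, -38.4], [6.7, -31.4]] [0.1107 0.1169 0.1195]
knob (array([651.7, 150.5]), array([42.1, 13.9]), 35.06, 58)
```

View pics/s2.png

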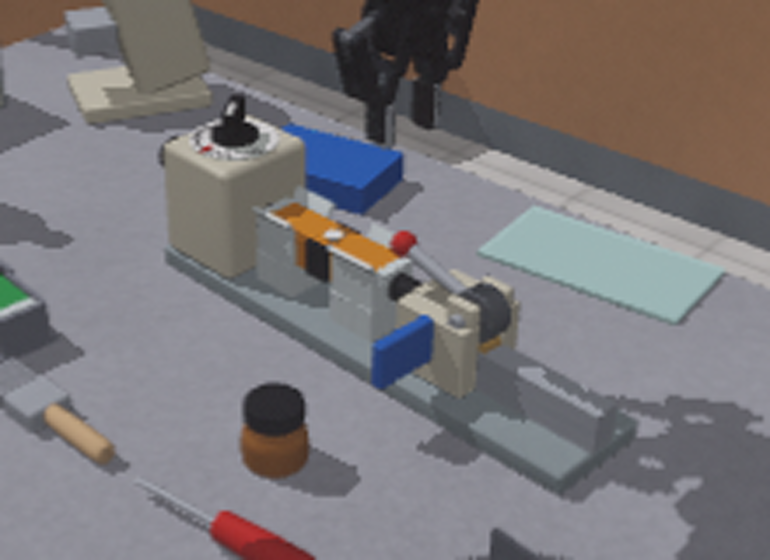

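```bash
python3 - <<'E'
from h import *
go([.6515,.15,.19],-55)
E
```

```text
row [20.29, 0.15, -1.29, -0.21, 0.04, 51.5]
```

Call:
{"op": "jog_arm", "data": {
  "targets": [
    [3,0,-1.3,0,0,7],
    [7,0,-1.3,0,0,14],
    [11,0,-1.3,0,0,21],
    [15,0,-1.3,0,0,28],
    [18,0,-1.3,0,0,35],
    [20.3,0.1,-1.3,0,0,42],
    [20.3,0.1,-1.3,0,0,49],
    [20.3,0.1,-1.3,0,0,51.5]
  ]
}}

```text
time_s: 23.33
position: [0.651, 0.1517, 0.19]
tool_rot: [[0.821, 0.571, -0.003], [0.571, -0.821, -0.0], [-0.002, -0.002, -1.0]]
ft_force: [-0.2, -0.5, -0.2]
grip_width: 0.0429
gripper_force: 0.0
```

Call:
{"op": "jog_arm", "data": {
  "targets": [
    [0,0,0,0,0,0],
    [0,0,0,0,0,0]
  ]
}}

```text
time_s: 23.5
position: [0.6513, 0.1498, 0.1907]
tool_rot: [[0.818, 0.575, -0.002], [0.575, -0.818, -0.0], [-0.002, -0.001, -1.0]]
ft_force: [0.3, -0.5, -0.1]
grip_width: 0.0426
gripper_force: 0.0
```

```bash
python3 - <<'E'
from bed import *
im=env.get_image("wrist"); W=cloud(im); f=im["frame"].astype(int); save("w7.png",im["frame"]); h=W[...,2]; B=w2b(W)
k=(h>.155)&(h<.175)&(B[...,1]>.12)&(abs(B[...,0])<.05)&(B[...,1]<.21); print("knob",rect(W[k]),np.nanpercentile(h[k],[5,50,95]))
wh=k&(f.min(-1)>130); print("white",np.round(np.nanmean(W[wh],0),4),wh.sum(), rect(W[wh]) if wh.sum()>5 else 0)
red=(f[...,0]>110)&(f[...,1]<70)&(f[...,2]<70)&(abs(h-.131)<.006); print("red",np.round(np.nanmean(W[red],0),4),red.sum())
s=env.observe(); print(s["position"],s["grip_width"]); go([.6515,.15,.14],-55)
E
```

```text
knob (array([651.7, 149. ]), array([46.5, 14. ]), 33.9, 1297) [0.16085303 0.16366517 0.16531591]
white [0.6422 0.143  0.1649] 193 (array([643.5, 141.3]), array([24.2,  7.8]), 35.04, 193)
red [0.6188 0.1514 0.1326] 69
[0.65139624 0.14962283 0.1910067 ] 0.042633837385618156
row [0.04, -0.02, 5.1, -0.05, 0.08, 0.09]
```

View pics/w7.png

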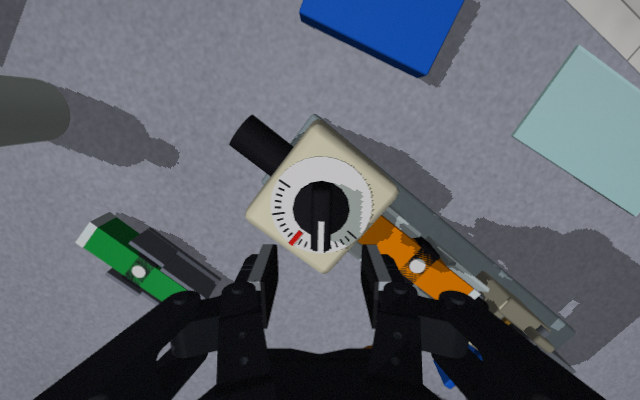

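Call:
{"op": "jog_arm", "data": {
  "targets": [
    [0,0.05,2.5,0,0,0],
    [0,0.05,5,0,0,0],
    [0,0.05,6.6,0,0,0],
    [0,0.05,7.4,0,0,0],
    [0,0.05,7.4,0,0,0],
    [0,0.05,7.4,0,0,0]
  ]
}}

```text
time_s: 24.05
position: [0.6522, 0.1492, 0.1184]
tool_rot: [[0.819, 0.574, 0.0], [0.574, -0.819, 0.0], [0.0, 0.0, -1.0]]
ft_force: [-0.2, 0.3, 0.8]
grip_width: 0.0428
gripper_force: 0.0
```

Call:
{"op": "jog_arm", "data": {
  "targets": [
    [0,0,0,0,0,0],
    [0,0,0,0,0,0],
    [0,0,0,0,0,0],
    [0,0,0,0,0,0],
    [0,0,0,0,0,0]
  ],
  "hand": 0,
  "newtons": 30
}}

```text
time_s: 24.47
position: [0.6525, 0.1492, 0.1193]
tool_rot: [[0.819, 0.574, 0.003], [0.574, -0.819, -0.0], [0.002, 0.002, -1.0]]
ft_force: [0.7, -1.5, 6.4]
grip_width: 0.013
gripper_force: 32.3
```

```bash
python3 - <<'E'
from bed import *
s=env.observe(); print(np.round(s["ft_force"],1),np.round(s["wrist_torque"],2),np.round(s["q"],1)); go(s["position"],-93.45)
E
```

```text
[ 0.7 -1.5  6.4] [-0.22  0.01  0.03] [ 2.8 37.4 61.  -0.  81.5 57.8]
row [0.0, 0.0, 0.0, 0.05, -0.15, 38.45]
```

Call:
{"op": "jog_arm", "data": {
  "targets": [
    [0,0,0,0,0,6],
    [0,0,0,0,0,12],
    [0,0,0,0,0,18],
    [0,0,0,0,0,24],
    [0,0,0,0,0,30],
    [0,0,0,0,0,35],
    [0,0,0,0,0,38.4],
    [0,0,0,0,0,38.4]
  ]
}}

```text
time_s: 25.13
position: [0.6526, 0.149, 0.1193]
tool_rot: [[0.998, -0.063, 0.003], [-0.063, -0.998, -0.001], [0.003, 0.0, -1.0]]
ft_force: [-0.1, -2.2, 5.7]
grip_width: 0.0134
gripper_force: 32.3
```

Call:
{"op": "jog_arm", "data": {
  "targets": [
    [0,0,0,0,0,0],
    [0,0,0,0,0,0],
    [0,0,0,0,0,0],
    [0,0,0,0,0,0]
  ],
  "hand": 0.5
}}

```text
time_s: 25.47
position: [0.6517, 0.1495, 0.1176]
tool_rot: [[0.998, -0.059, -0.001], [-0.059, -0.998, 0.0], [-0.001, -0.0, -1.0]]
ft_force: [-0.5, -0.1, 0.2]
grip_width: 0.0429
gripper_force: 0.0
```

Call:
{"op": "jog_arm", "data": {
  "targets": [
    [0,0,-1,0,0,0],
    [0,0,-4,0,0,0],
    [0,0,-7,0,0,0],
    [0,0,-10,0,0,0],
    [0,0,-10,0,0,0],
    [0,0,-10,0,0,0]
  ]
}}

```text
time_s: 25.97
position: [0.6524, 0.1495, 0.2205]
tool_rot: [[0.998, -0.059, 0.004], [-0.059, -0.998, 0.0], [0.004, -0.001, -1.0]]
ft_force: [-0.6, 0.5, -1.0]
grip_width: 0.043
gripper_force: 0.0
```

```bash
python3 - <<'E'
from bed import *
im=env.get_image("wrist"); W=cloud(im); f=im["frame"].astype(int); save("w8.png",im["frame"]); h=W[...,2]; B=w2b(W)
k=(h>.155)&(h<.175)&(B[...,1]>.12)&(abs(B[...,0])<.05)&(B[...,1]<.21); print("knob",rect(W[k]))
wh=k&(f.min(-1)>130); print("white",np.round(np.nanmean(W[wh],0),4),wh.sum(), rect(W[wh]) if wh.sum()>5 else 0)
red=(f[...,0]>110)&(f[...,1]<70)&(f[...,2]<70)&(abs(h-.131)<.006); print("red",np.round(np.nanmean(W[red],0),4),red.sum())
m=(abs(h-.13)<.003)&(B[...,1]>.1)&(abs(B[...,0])<.06); print("headtop",rect(W[m]))
s=env.observe(); print(s["position"],s["grip_width"],s["q"])
E
```

```text
knob (array([651.5, 148.6]), array([13.5, 46.4]), 86.3, 1002)
white [0.6404 0.1497 0.1649] 145 (array([640.2, 150. ]), array([23.3,  8.8]), 9.43, 145)
red [0.6132 0.1516 0.1329] 8
headtop (array([651.5, 148.8]), array([85.3, 95.4]), 86.52, 7073)
[0.65182162 0.14945097 0.21847741] 0.04279210908376451 [2.79310567e+00 3.39365156e+01 5.12069744e+01 2.10825368e-03
 9.48120965e+01 9.61819443e+01]
```

View pics/w8.png

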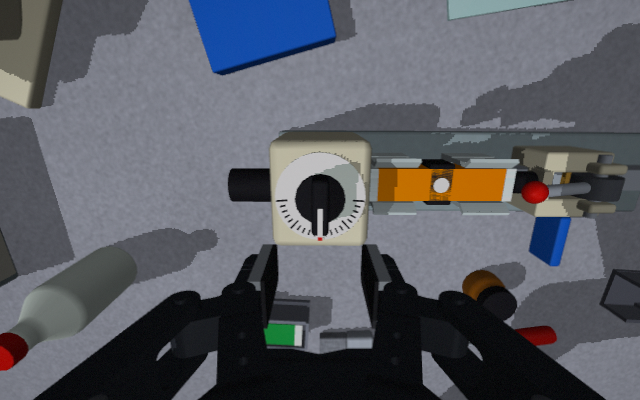

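```bash
python3 -c "
from rig import env
print(env.close_job())"
```

```text
the job is handed in; nothing more can be done
None
```

I handed the job in at about 26 s of the 72 s allowed: the amber cell is seated and held snug against the head by the tailstock, the red lever is folded fully over to its stop, and the dial pointer is on the red mark. The judge's result was not shown. The green cell and the rest of the bench were left alone, and one early grasp of the amber cell slipped without moving it before I gripped it again.

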